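Stow the bow-deck tackle in the roller-catch locker

TASK

Pull the blue locker door open past its roller catch and swing it wide. Then clean the lime-green jig: press its orange flank against the sprung scrubbing bar so that the bar gives, draw it along in contact from the bar's red end to the green end, turn the jig round and do the same with its plain flank, again from the red end to the green end. Stand the jig and every orange spool that is there upright in the rack on the inside of the door (jig in the short bay by the hinge, spools in the long bay), and push the door until it snaps fully shut, leaving the bead jar, scale hook and net float where they are.

Things in the scene. Friction and masses are not known exactly. Their poses are not given: they have to be found in the camera images.
- door (a joint): Door angle: 0 shut, up to 1.75 rad open; upright hinge at the locker's left (+y) end, the free edge swings towards the robot. A sprung roller holds it shut: about 10 N at the handle to pull it through or push it home, acting below about 0.08 rad. Elsewhere slight hinge friction keeps it where it is left.
- door_hinge (a point): Point on the hinge axis, 137 mm above the deck; it turns with the door. x is the door's inward normal (into the locker when shut), the door extends 355 mm from here along -y, z up. The blue panel is 14 mm thick (7 mm either side of the axis), from 22 to 150 mm above the deck, the locker's top 165 mm.
- door_handle (a point): Centre of the level steel bar handle, 10 mm thick, 80 mm long parallel to the door, 137 mm above the deck, 47 mm out from the hinge line (40 mm out from the panel's outer face) and 295 mm along the door from the hinge. Can be pinched from above across its thickness; turns with the door, same axes as door_hinge.
- jig_bay (a point): Floor centre of the short rack bay (hinge end), 72 mm above the deck, on the inside of the door and turning with it; axes as door_hinge. The aluminium rack is a trough 26 mm off the panel: inside 62 mm wide (x), walls 22 mm above its floor, open on top once the door stands open. This bay is 108 mm long (y).
- spool_place1 (a point): A place for a spool on the floor of the long rack bay, next to the divider, 72 mm above the deck; axes as door_hinge. The long bay is one undivided space 185 mm long by 62 mm wide, so any place in it is as good.
- spool_place2 (a point): The same, middle of the long bay (61.5 mm from spool_place1).
- spool_place3 (a point): The same, by the free edge (123 mm from spool_place1).
- bar_face (a point): Centre of the scrubbing bar's face at rest, 23 mm above the deck (does not move with the bar). x runs along the bar from its red end (-x) to its green end, y out of the face to where the jig is held, z up. Bar 140 mm long, from 12 to 34 mm above the deck; grey base behind it, 34 mm tall. In a pass the jig's centre goes from 40 mm on the red side of the middle to 40 mm on the green side.
- bar (a joint): How far the scrubbing bar is pressed back (m): 0 at rest, at most 0.014; its spring takes 1 N to start and 0.25 N per mm. Scrubbing counts with the bar pressed back more than about 2 mm.
- jig_center (a point): Centre (31 mm above its underside) of the lime-green jig body, standing on its flat keel, 0.12 kg: body 90 mm long (x), 36 mm wide (y), 34 mm tall, and on top of it a central grip fin 44 mm long (x), 14 mm thick (y), 30 mm tall; 63 mm tall over all. +y flank is orange, with an orange stripe on top along that edge; the -y flank is plain lime.
- jig_orange (a point): Middle of the jig's orange flank (17 mm above the underside, 18 mm to +y of the centre).
- jig_plain (a point): Middle of the jig's plain flank (17 mm above the underside, 18 mm to -y of the centre).
- stool: Upturned jackfruit-wood stool, fixed; origin at the centre of its underside. Slab 320 mm (x) by 270 mm (y), 30 mm thick, on which the jig, spools and bead jar stand; four legs 26 mm thick rise 80 mm above it at x +-138, y +-113 mm.
- bead_jar: Round glass bead jar, 47 mm diameter, 62 mm tall, amid the spools; origin at the centre of its underside. To be left alone.
- scale_hook: Stainless scale hook lying on the deck, about 140 mm long, 14 mm thick, bystander; origin near its middle, underside.
- float: Yellow net float, 96 mm diameter, 100 mm tall, bystander.
- spool1_center (a point): Centre (28 mm above its underside) of an empty orange-and-white plastic spool standing on end, 56 mm tall, 0.06 kg: end discs 52 mm diameter (upper disc 14 mm thick, lower 12 mm), white core 36 mm. Two or all three of the spools are present.
- spool2_center (a point): Centre (28 mm above its underside) of an empty orange-and-white plastic spool standing on end, 56 mm tall, 0.06 kg: end discs 52 mm diameter (upper disc 14 mm thick, lower 12 mm), white core 36 mm. Two or all three of the spools are present.
- spool3_center (a point): Centre (28 mm above its underside) of an empty orange-and-white plastic spool standing on end, 56 mm tall, 0.06 kg: end discs 52 mm diameter (upper disc 14 mm thick, lower 12 mm), white core 36 mm. Two or all three of the spools are present.
Mind the look-alikes: they are no part of the job. Leave any yellow look-alike of the part that bears spool3_center alone.

How it is judged:
By the outcome, as a careful person would: the job done as asked, in the order asked, and still so for the second after the job is handed in, with the robot touching nothing.
Of spool1, spool2, spool3 only 2 to 3 are there at a start; the rules pass over those that are not, and their reading is None.
At some moment in a run one of jig, spool1, spool2, spool3 may be knocked a few centimetres aside while the robot is not near it.
Once in a run the grip may slacken for a moment while it holds something.
It also fails if it takes over 210 s, if anything falls off the work surface, if the arm or the gripper's body presses on something with over 40 N, if the wrist force passes 120 N, or if a joint passes its speed limit or range.

ROBOT

A 6-joint arm with a two-finger parallel gripper is mounted at the origin on the work surface. World frame = base frame: x ahead of the robot, y to its left, z up, the work surface at z = 0. Lengths are in m, angles in rad, forces in N, time in s.
With the tool pointing down it reaches from about 0.275 to 1 m from the base axis. Payload 8.4 kg.
Tool frame: the origin (TCP) lies midway between the tips of the shut fingers; the grasp point (between the pads) lies 19 mm behind it (robot.grip_point_offset is the distance from the TCP to the grasp point, in m); z points along the fingers, y is the direction in which the jaws open and shut (so a half turn about z gives the same grasp; the last joint's range is limited). The gripper opens to 85 mm and grips with 20 to 120 N. Pads are 22 mm wide; open, the fingers measure 114 mm over their backs; the gripper's body (76 mm by 85 mm) begins 54 mm behind the grasp point. The pads swing forward as they close: fully open they stand 13 mm farther back than shut.
Start: joints at [1.14, 0.353, 1.633, -0, 1.155, -0.002], TCP at [0.26, 0.568, 0.231] pointing down, gripper open.
Joint ranges: [-2.63, 2.63], [-0.92, 2.1], [0.06, 2.66], [-1.3, 4.44], [0, 2.69], [-3.02, 3.02]. Speed limits (rad/s): [2.22, 2.22, 2.79, 3.14, 3.14, 3.14].

INTERFACE

Orientations are given as a unit quaternion [x, y, z, w].
In Python, from bench import sensors, vision, robot, recognise, trace, spot_point gives the robot as it stands.
- The arm moves only by the shell command python3 -m inch 'ROWS' [OPENING] [FORCE]. ROWS is JSON, a list of rows, each a list of 2 entries, a list of its own where there are three numbers: the shift along the tool's x, y, z in m, then the turn about the tool's z in degrees. In form: [[[dx, dy, dz], spin], ...]. A call has 1 to 20 rows; each row shifts and turns the pose as measured when the row begins, along the tool's axes as they then stand; what a row does not reach is not made up. A row lasts 1/12 s, in which the tool goes at most 41.7 mm and 7.16 degrees, less where a joint would pass 70% of its speed; a pose out of reach is approached as far as the arm can. A call with a gripper value outside its range is refused whole. OPENING is the opening, from 0 (shut) to 1 (fully open), set as the call begins (- or left out, the last holds). The fingers move at their own pace and stop on an object; FORCE is the grip in N (left out, the last holds). Time passes only in rows, so rows that do not move let the fingers close. It gives the time, the measured TCP pose, the force and the opening at its end, in the units of the state.
- sensors.observe(): the state, without advancing time (a new reading comes with each control period).
- vision.capture(name): name is "side" or "top"; returns a dict with "pixels" (480x640x3 uint8, red, green, blue), "z_map" (480x640 float32, m along the optical axis (not along the pixel's ray), 0 where there is no reading), "mtx" (3x3 intrinsics, pixels), "R" (3x3) and "t" (3): a world point X has camera coordinates R X + t. Camera axes: x right, y down, z forward; pixel columns grow to the right and rows downward; lengths in m; the calibration is good to about 2 mm. A picture is of the moment at which its call begins.
- robot.finish_job(): hands the job in, once; it reports no verdict.
Trained networks look in a picture, given as the dict that the camera call returned (one of the last four; its "shot" number tells which), for a name from the list of things; names that differ only in an ending like _2 or _b are one class to them, and where a whole thing is asked for, a point or a joint stands for the part that bears it (a point fixed in the world has none). Each returns a list of dicts, best first, with "conf" (0 to 1); they miss things now and then, are a little off and sometimes report something else, mostly with a low value. They report only what shows in the picture. A call takes as long as a camera call. They do not tell look-alikes from the thing itself.
- recognise(label, picture): "box" ([left, top, right, bottom] in pixels, round what is visible of it).
- trace(label, picture): "mask" (480x640 bool, what is visible of it) and "box" ([left, top, right, bottom] in pixels, round what is visible of it).
- spot_point(label, picture): "xy" ([column, row] in pixels: a listed point, or the origin of a listed thing).
The state is a dict: "time": time; "q": joint angles; "joint_velocities": joint speeds; "joint_efforts": joint torques, N m; "ee_pos": TCP position; "tool_rot": TCP orientation; "contact_force": force on the tool from outside, world axes, zero at the start; "wrist_torque": the same for the moment, N m; "gripper_width": finger opening in m.
Only numpy, scipy, OpenCV 4.12 (cv2) and the standard library are available. Lean on these libraries where they do the work, as an engineer would, in place of code of your own. Each camera call takes 0.05 s, during which the arm holds its last target. There are 200 camera calls.

## Working session

There is one attempt and no reset: what is moved stays moved. The work goes in short steps, Python scripts to look and compute and a shell command to move; the robot and the scene stay as the last step left them, time stands still between calls to the robot, and variables do not carry over. Pictures are saved under pics/ and viewed, about 12 in all and at most 16, crops included, and the job is handed in when it is done.

```bash
mkdir -p pics; ls; cat > h.py <<'E'
import numpy as np, cv2
from bench import sensors, vision, robot, recognise, trace, spot_point
from scipy.spatial.transform import Rotation as Rn
def save(p,n): cv2.imwrite('pics/'+n,p['pixels'][:,:,::-1])
def w(p,uv,z=None,depth=None):
    K,R,t=p['mtx'],np.array(p['R']),np.array(p['t'])
    d=np.linalg.inv(K)@np.array([uv[0],uv[1],1.])
    o=-R.T@t; r=R.T@d
    if depth is not None: return o+r*depth
    return o+r*(z-o[2])/r[2]
def px(p,X):
    c=p['R']@np.array(X)+p['t']; u=p['mtx']@c; return u[:2]/u[2]
def cloud(p):
    z=p['z_map']; v,u=np.mgrid[:480,:640]
    d=np.stack([u,v,np.ones_like(u)],-1)@np.linalg.inv(p['mtx']).T*z[...,None]
    X=(d-p['t'])@p['R']; X[z==0]=np.nan; return X
def pose():
    s=sensors.observe(); R=Rn.from_quat(s['tool_rot']).as_matrix()
    print('t',round(s['time'],2),'tcp',np.round(s['ee_pos'],4),'xax',np.round(R[:,0],3),'yax',np.round(R[:,1],3),'zax',np.round(R[:,2],3),'F',np.round(s['contact_force'],1),'w',round(s['gripper_width'],4),'q',np.round(s['q'],2))
    return np.array(s['ee_pos']),R
def go(target,yaw=None):
    # print shift in tool axes to target, and spin to make tool y-axis at yaw deg (mod 180)
    p,R=pose(); d=R.T@(np.array(target)-p); print('shift',np.round(d,4),'len',round(np.linalg.norm(d),4))
    if yaw is not None:
        cur=np.degrees(np.arctan2(R[1,1],R[0,1])); e=(yaw-cur+90)%180-90
        print('cur yaw',round(cur,1),'spin(tool z down)',round(-e,1))
E
cat > a.py <<'E'
from h import *
pose()
for n in ['top','side']:
    p=vision.capture(n); save(p,n+'0.png'); X=cloud(p)
    print(n,'cam',np.round(-np.array(p['R']).T@p['t'],3))
    for l in ['door_handle','door_hinge','jig_bay','spool_place1','bar_face','jig_center','jig_orange','jig_plain','stool','bead_jar','scale_hook','float','spool1_center']:
        for r in spot_point(l,p)[:5]:
            if r['conf']<.25: continue
            u,v=r['xy']; i,j=int(np.clip(round(v),0,479)),int(np.clip(round(u),0,639))
            print(l,round(r['conf'],2),np.round([u,v]),np.round(X[i,j],3))
E
python3 a.py
```

```text
pics
t 0.0 tcp [0.2597 0.568  0.2305] xax [-0.909  0.416 -0.   ] yax [ 0.416  0.909 -0.001] zax [-0.001 -0.001 -1.   ] F [0.  0.4 0.3] w 0.0855 q [ 1.14  0.35  1.63 -0.    1.16 -0.  ]
top cam [0.265 0.007 1.635]
door_handle 0.91 [321. 236.] [0.626 0.015 0.141]
door_handle 0.37 [208. 227.] [0.656 0.308 0.139]
door_hinge 0.6 [207. 227.] [0.654 0.31  0.144]
jig_bay 0.7 [471. 257.] [ 0.577 -0.383  0.082]
jig_bay 0.68 [241. 206.] [0.702 0.219 0.17 ]
jig_bay 0.37 [207. 223.] [0.663 0.308 0.152]
spool_place1 0.68 [362. 290.] [ 0.505 -0.095  0.001]
spool_place1 0.63 [273. 204.] [0.709 0.138 0.16 ]
bar_face 0.68 [365. 290.] [ 0.501 -0.102  0.027]
jig_center 0.58 [429. 303.] [ 0.454 -0.263  0.093]
jig_center 0.36 [132. 281.] [0.526 0.514 0.088]
jig_orange 0.78 [422. 301.] [ 0.463 -0.249  0.065]
jig_plain 0.81 [433. 302.] [ 0.457 -0.274  0.091]
stool 0.79 [448. 286.] [ 0.502 -0.321  0.065]
bead_jar 0.52 [447. 280.] [ 0.515 -0.314  0.089]
bead_jar 0.4 [275. 205.] [0.706 0.133 0.159]
scale_hook 0.59 [321. 323.] [0.414 0.019 0.016]
float 0.75 [131. 281.] [0.526 0.517 0.088]
side cam [ 0.074 -0.88   0.986]
door_handle 0.58 [335. 222.] [0.624 0.017 0.14 ]
door_hinge 0.6 [305. 174.] [0.662 0.28  0.146]
jig_bay 0.87 [335. 189.] [0.692 0.134 0.164]
spool_place1 0.9 [347. 204.] [0.683 0.047 0.165]
spool_place1 0.73 [354. 218.] [ 0.674 -0.007  0.153]
spool_place1 0.64 [367. 229.] [ 0.684 -0.062  0.148]
bar_face 0.79 [318. 293.] [ 0.493 -0.119  0.033]
jig_center 0.89 [339. 326.] [ 0.467 -0.276  0.077]
jig_orange 0.98 [335. 331.] [ 0.455 -0.277  0.066]
jig_plain 0.94 [340. 337.] [ 0.462 -0.29   0.053]
stool 0.86 [369. 354.] [ 0.507 -0.356  0.032]
bead_jar 0.93 [368. 345.] [ 0.509 -0.345  0.054]
scale_hook 0.82 [270. 280.] [0.404 0.011 0.01 ]
float 0.93 [249. 180.] [0.538 0.495 0.034]
```

```bash
python3 - <<'E'
import cv2
a=cv2.imread('pics/top0.png')[190:350,90:560]; b=cv2.imread('pics/side0.png')[150:420,200:460]
cv2.imwrite('pics/t0c.png',cv2.resize(a,(799,272),interpolation=3)); 
cv2.imwrite('pics/c0.png',cv2.vconcat([cv2.resize(a,(799,272),interpolation=3),cv2.copyMakeBorder(cv2.resize(b,(316,328),interpolation=3),0,0,0,483,0)]))
a=cv2.imread('pics/top0.png')[240:340,330:530]; b=cv2.imread('pics/side0.png')[260:420,270:470]
cv2.imwrite('pics/c1.png',cv2.hconcat([cv2.resize(a,(480,240),interpolation=3),cv2.resize(b,(300,240),interpolation=3)]))
E
```

```text
(no output)
```

View pics/c0.png

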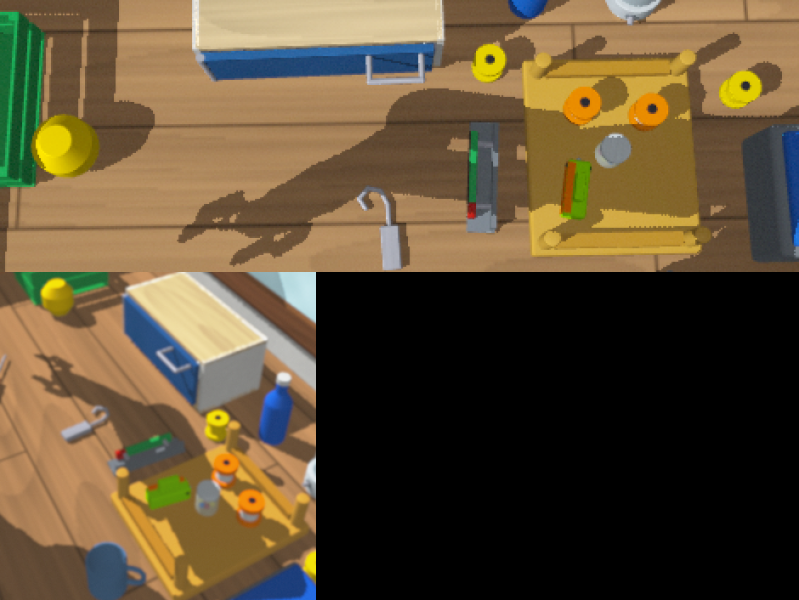

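View pics/c1.png

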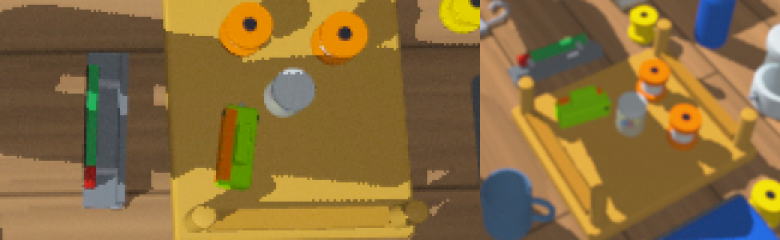

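Two orange spools are on the stool (rear edge of the slab). Yellow ones outside it are look-alikes. The jig has its orange side at +y, and the bar face looks to +y with red near the robot. Next I'll take geometry from the depth.

```bash
cat > b.py <<'E'
from h import *
p=vision.capture('top'); X=cloud(p); I=p['pixels'].astype(int); H=cv2.cvtColor(p['pixels'],cv2.COLOR_RGB2HSV)
def rect(m,name):
    P=X[m][:,:2]*1000
    if len(P)<4: print(name,len(P)); return
    r=cv2.minAreaRect(P.astype(np.float32)); print(name,len(P),np.round(r[0],1),np.round(r[1],1),round(r[2],1),'med',np.round(np.nanmedian(X[m],0),4))
x,y,z=X[...,0],X[...,1],X[...,2]
h=(z>.125)&(z<.15)&(x>.55)&(x<.65)&(y>-.08)&(y<.12); rect(h,'handle')
h2=h&(x<np.nanmedian(x[h])+.006); q=np.polyfit(y[h2],x[h2],1); print('handle slope',q)
# panel top
b=(H[...,0]>100)&(H[...,0]<125)&(H[...,1]>120)&(z>.135)&(z<.155)&(x>.55)&(x<.75)&(y>-.2)&(y<.4); rect(b,'paneltop')
roof=(z>.158)&(z<.172)&(x>.6)&(x<.95)&(y>-.2)&(y<.45); rect(roof,'roof')
g=(x>.38)&(x<.62)&(y>-.2)&(y<-.03)
rect(g&(H[...,0]>50)&(H[...,0]<85)&(H[...,1]>100)&(z>.015)&(z<.045),'bargreen'); rect(g&((H[...,0]<6)|(H[...,0]>174))&(H[...,1]>150)&(z>.015)&(z<.045),'barred')
rect(g&(z>.02)&(z<.045),'bar+base')
s=(x>.34)&(x<.68)&(y>-.49)&(y<-.19)
rect(s&(z>.022)&(z<.04),'slab')
rect(s&(H[...,0]>33)&(H[...,0]<60)&(H[...,1]>140)&(z>.05),'jiglime')
rect(s&(H[...,0]>33)&(H[...,0]<60)&(H[...,1]>140)&(z>.082),'jigfin')
rect(s&(H[...,0]<17)&(H[...,1]>180)&(z>.05)&(z<.08)&(x<.52),'jigorange')
o=(s&(H[...,0]<18)&(H[...,1]>180)&(z>.077)&(x>.5)).astype(np.uint8)
n,l=cv2.connectedComponents(o)
for i in range(1,n):
    if (l==i).sum()>20: rect(l==i,'spool')
for r in trace('bead_jar',p)[:2]:
    print(r['conf'],r['box']); rect(r['mask']&(z>.08),'jar')
E
python3 b.py
```

```text
handle 189 [634.1  12.4] [31.6 88.5] 0.1 med [0.6263 0.0128 0.1397]
handle slope [-0.01888889  0.62460186]
paneltop 818 [667.7 129.4] [ 16.6 349.1] 1.6 med [0.6667 0.1306 0.1479]
roof 9795 [770.4  60.7] [196.8 519.8] 1.3 med [0.7684 0.1299 0.1641]
bargreen 182 [ 507.5 -110. ] [ 11.8 113.9] 88.2 med [ 0.5087 -0.1095  0.0332]
barred 41 [ 437.1 -104.8] [11.3 24.1] 88.3 med [ 0.4349 -0.1051  0.0324]
bar+base 637 [ 499.5 -149.5] [100.9 237.5] 90.0 med [ 0.4961 -0.1362  0.0311]
slab 7861 [ 521.8 -331.8] [316.7 270.7] 0.1 med [ 0.5112 -0.3373  0.029 ]
jiglime 305 [ 464.4 -269.5] [35.3 91.5] 79.3 med [ 0.4586 -0.2707  0.0657]
jigfin 99 [ 464.8 -268.4] [14.4 44. ] 78.8 med [ 0.4651 -0.2678  0.091 ]
jigorange 115 [ 466.7 -255.5] [12.8 75.9] 81.5 med [ 0.4656 -0.2556  0.0636]
0.84 [438.2, 268.2, 460.1, 290.9]
jar 247 [ 522.  -326.1] [45.  44.5] 88.8 med [ 0.5222 -0.3263  0.0906]
0.62 [419.8, 284.8, 438.7, 319.6]
jar 102 [ 464.9 -268.3] [14.5 43.9] 79.1 med [ 0.4648 -0.2675  0.0909]
```

```bash
python3 -c "
from h import *
go([.626,.013,.231],-1.2)"
```

```text
t 1.5 tcp [0.2599 0.5684 0.2313] xax [-0.909  0.416 -0.   ] yax [ 0.416  0.909 -0.   ] zax [-0. -0. -1.] F [-0.8 -0.5  0.1] w 0.0851 q [ 1.14  0.35  1.63 -0.    1.16 -0.  ]
shift [-5.639e-01 -3.529e-01  3.000e-04] len 0.6652
cur yaw 65.4 spin(tool z down) 66.6
```

```bash
python3 -m inch '[[[-0.0313,-0.0196,0],0],[[-0.0313,-0.0196,0],0],[[-0.0313,-0.0196,0],0],[[-0.0313,-0.0196,0],0],[[-0.0313,-0.0196,0],0],[[-0.0313,-0.0196,0],0],[[-0.0313,-0.0196,0],0],[[-0.0313,-0.0196,0],0],[[-0.0313,-0.0196,0],0],[[-0.0313,-0.0196,0],0],[[-0.0313,-0.0196,0],0],[[-0.0313,-0.0196,0],0],[[-0.0313,-0.0196,0],0],[[-0.0313,-0.0196,0],0],[[-0.0313,-0.0196,0],0],[[-0.0313,-0.0196,0],0],[[-0.0313,-0.0196,0],0],[[-0.0313,-0.0196,0],0]]' 0.36
python3 -m inch '[[[0,0,0],6.66],[[0,0,0],6.66],[[0,0,0],6.66],[[0,0,0],6.66],[[0,0,0],6.66],[[0,0,0],6.66],[[0,0,0],6.66],[[0,0,0],6.66],[[0,0,0],6.66],[[0,0,0],6.66]]'
python3 -c "
from h import *
go([.626,.013,.118],-1.2)"
```

```text
time: 3.0
ee_pos: [0.6397, -0.005, 0.232]
tool_rot: [0.208, 0.978, 0.004, 0.002]
contact_force: [0.1, 0.3, 0.6]
gripper_width: 0.0305
time: 3.83
ee_pos: [0.6444, -0.0156, 0.2308]
tool_rot: [0.731, 0.682, 0.004, 0.001]
contact_force: [-0.3, 0.2, 0.2]
gripper_width: 0.0309
t 3.83 tcp [ 0.6444 -0.0156  0.2308] xax [0.069 0.998 0.005] yax [ 0.998 -0.069  0.007] zax [ 0.007  0.004 -1.   ] F [-0.3  0.2  0.2] w 0.0309 q [-0.03  0.38  1.59  0.    1.16  0.04]
shift [ 0.0268 -0.0212  0.1127] len 0.1178
cur yaw -3.9 spin(tool z down) -2.7
```

```bash
python3 -m inch '[[[0.0265,-0.021,0],-2],[[0,0,0.03],0],[[0,0,0],0]]'
python3 -c "
from h import *
go([.626,.013,.118],-1.2)"
```

```text
time: 4.08
ee_pos: [0.6262, 0.0126, 0.2012]
tool_rot: [0.722, 0.692, 0.005, 0.002]
contact_force: [-1.7, -0.1, -2.2]
gripper_width: 0.0307
t 4.08 tcp [0.6262 0.0126 0.2012] xax [0.043 0.999 0.004] yax [ 0.999 -0.043  0.01 ] zax [ 0.01   0.004 -1.   ] F [-1.7 -0.1 -2.2] w 0.0307 q [0.02 0.38 1.67 0.   1.09 0.06]
shift [ 0.     -0.001   0.0832] len 0.0832
cur yaw -2.5 spin(tool z down) -1.3
```

```bash
python3 -m inch '[[[0,0,0.02],0],[[0,0,0.02],-1],[[0,0,0.02],0],[[0,0,0.018],0],[[0,0,0.004],0]]'
python3 -m inch '[[[0,0,0],0],[[0,0,0],0],[[0,0,0],0],[[0,0,0],0],[[0,0,0],0]]' 0 50
python3 -c "
from h import *
go([.626,.013,.118],-1.2)"
```

```text
time: 4.5
ee_pos: [0.6304, 0.0128, 0.1222]
tool_rot: [0.715, 0.699, 0.007, 0.004]
contact_force: [-0.4, 0.8, -0.5]
gripper_width: 0.0305
time: 4.92
ee_pos: [0.6254, 0.0127, 0.1221]
tool_rot: [0.715, 0.699, 0.002, -0.001]
contact_force: [2.4, 0.6, -13.2]
gripper_width: 0.0082
t 4.92 tcp [0.6254 0.0127 0.1221] xax [0.022 1.    0.005] yax [ 1.    -0.022  0.002] zax [ 0.002  0.005 -1.   ] F [  2.4   0.6 -13.2] w 0.0082 q [0.02 0.47 1.72 0.01 0.95 0.03]
shift [0.0003 0.0006 0.0041] len 0.0042
cur yaw -1.2 spin(tool z down) -0.0
```

```bash
python3 -m inch '[[[0.001,-0.006,0],1.2],[[0.001,-0.006,0],1.2],[[0.0013,-0.008,0],1.5],[[0.0013,-0.008,0],1.5],[[0.0015,-0.01,0],2],[[0.0019,-0.01,0],2]]'
python3 -c "
from h import *
p,R=pose();print(p-[.667,.309,0],np.linalg.norm(p[:2]-[.667,.309]))"
```

```text
time: 5.42
ee_pos: [0.5756, 0.0238, 0.1221]
tool_rot: [0.771, 0.636, -0.0, -0.002]
contact_force: [-0.8, -1.3, -10.6]
gripper_width: 0.0082
t 5.42 tcp [0.5756 0.0238 0.1221] xax [0.19  0.982 0.002] yax [ 0.982 -0.19  -0.003] zax [-0.003  0.002 -1.   ] F [ -0.8  -1.3 -10.6] w 0.0082 q [0.04 0.41 1.83 0.   0.91 0.23]
[-0.09138337 -0.28522902  0.12209565] 0.2995104531950259
```

```bash
python3 -m inch '[[[0.0028,-0.0155,0],3],[[0.0028,-0.0155,0],3],[[0.0028,-0.0155,0],3],[[0.0028,-0.0155,0],3],[[0.0028,-0.0155,0],3],[[0.0028,-0.0155,0],3],[[0.0028,-0.0155,0],3],[[0.0028,-0.0155,0],3],[[0.0028,-0.0155,0],3],[[0.0028,-0.0155,0],3],[[0.0028,-0.0155,0],3],[[0.0028,-0.0155,0],3]]'
python3 -c "
from h import *
p,R=pose();print(p-[.667,.309,0],np.linalg.norm(p[:2]-[.667,.309]))"
```

```text
time: 6.42
ee_pos: [0.4164, 0.1439, 0.1222]
tool_rot: [0.937, 0.348, -0.005, -0.005]
contact_force: [6.0, 3.4, -25.1]
gripper_width: 0.0082
t 6.42 tcp [0.4164 0.1439 0.1222] xax [ 0.757  0.653 -0.006] yax [ 0.653 -0.757 -0.013] zax [-0.013  0.006 -1.   ] F [  6.    3.4 -25.1] w 0.0082 q [0.32 0.22 2.11 0.01 0.82 1.17]
[-0.25062132 -0.16513444  0.12218511] 0.3001340217372942
```

```bash
python3 -m inch '[[[0.0026,-0.0152,0.001],3],[[0.0026,-0.0155,0.001],3],[[0.0026,-0.0155,0],3],[[0.0028,-0.0155,0],3],[[0.0028,-0.0155,0],3],[[0.0028,-0.0155,0],3],[[0.0028,-0.0155,0],3]]'
python3 -c "
from h import *
p,R=pose();print(p-[.667,.309,0],np.linalg.norm(p[:2]-[.667,.309]))"
```

```text
time: 7.0
ee_pos: [0.3732, 0.2493, 0.1226]
tool_rot: [0.987, 0.161, -0.004, -0.004]
contact_force: [6.2, 0.5, -23.5]
gripper_width: 0.008
t 7.0 tcp [0.3732 0.2493 0.1226] xax [ 0.948  0.319 -0.008] yax [ 0.318 -0.948 -0.009] zax [-0.01   0.006 -1.   ] F [  6.2   0.5 -23.5] w 0.008 q [0.58 0.23 2.09 0.01 0.82 1.81]
[-0.29377493 -0.05969755  0.12262538] 0.2997790991307639
```

```bash
python3 -m inch '[[[0.0026,-0.0152,0.001],3],[[0.0026,-0.0155,0.001],3],[[0.0028,-0.0155,0],3],[[0.0028,-0.0155,0],3],[[0.0028,-0.0155,0],3],[[0.0028,-0.0155,0],3],[[0.0028,-0.0155,0],3],[[0,0,0],0]]'
python3 -c "
from h import *
p,R=pose();print(p-[.667,.309,0],np.linalg.norm(p[:2]-[.667,.309]))"
python3 -m inch '[[[0,0,0],0],[[0,0,0],0],[[0,0,0],0],[[0,0,-0.02],0],[[0,0,-0.03],0],[[0,0,-0.03],0],[[0,0,-0.03],0],[[0,0,-0.03],0]]' 0.36
python3 -c "
from h import *
go([.46,-.1,.24],0)"
```

```text
time: 7.67
ee_pos: [0.373, 0.3643, 0.1225]
tool_rot: [1.0, -0.031, -0.004, -0.002]
contact_force: [3.9, 0.8, -12.7]
gripper_width: 0.0079
t 7.67 tcp [0.373  0.3643 0.1225] xax [ 0.998 -0.062 -0.009] yax [-0.062 -0.998 -0.004] zax [-0.009  0.004 -1.   ] F [  3.9   0.8 -12.7] w 0.0079 q [0.76 0.33 1.95 0.01 0.87 2.39]
[-0.29402847  0.05528186  0.12252415] 0.2991802519784079
time: 8.33
ee_pos: [0.3731, 0.3599, 0.2687]
tool_rot: [0.999, -0.031, -0.006, -0.001]
contact_force: [0.2, 0.7, -0.6]
gripper_width: 0.0306
t 8.33 tcp [0.3731 0.3599 0.2687] xax [ 0.998 -0.062 -0.011] yax [-0.062 -0.998 -0.001] zax [-0.011  0.002 -1.   ] F [ 0.2  0.7 -0.6] w 0.0306 q [0.76 0.15 1.81 0.01 1.18 2.39]
shift [0.1157 0.4536 0.0268] len 0.4689
cur yaw -93.6 spin(tool z down) 86.4
```

```bash
python3 -m inch '[[[0.0082,0.0388,0.002],0],[[0.0082,0.0388,0.002],0],[[0.0082,0.0388,0.002],0],[[0.0082,0.0388,0.002],0],[[0.0082,0.0388,0.002],0],[[0.0082,0.0388,0.002],0],[[0.0082,0.0388,0.002],0],[[0.0082,0.0388,0.002],0],[[0.0082,0.0388,0.002],0],[[0.0082,0.0388,0.002],0],[[0.0082,0.0388,0.002],0],[[0.0082,0.0388,0.002],0],[[0.0082,0.0388,0.002],0],[[0.0082,0.0388,0.002],0],[[0,0,0],6]]' 0.47
cat > c.py <<'E'
from h import *
for n in ['side','top']:
    p=vision.capture(n); save(p,n+'1.png'); X=cloud(p); H=cv2.cvtColor(p['pixels'],cv2.COLOR_RGB2HSV)
    x,y,z=X[...,0],X[...,1],X[...,2]; s=(x>.34)&(x<.68)&(y>-.49)&(y<-.19)
    def rect(m,name):
        P=X[m][:,:2]*1000
        if len(P)<4: print(name,len(P)); return
        r=cv2.minAreaRect(P.astype(np.float32)); print(n,name,len(P),np.round(r[0],1),np.round(r[1],1),round(r[2],1),'med',np.round(np.nanmedian(X[m],0),4))
    lime=s&(H[...,0]>33)&(H[...,0]<60)&(H[...,1]>140)
    rect(lime&(z>.084),'jigfin'); rect(lime&(z>.05),'jig')
    for l in ['spool1_center']:
        for r in trace(l,p)[:6]:
            hue=np.median(H[r['mask']][:,0]); print(round(r['conf'],2),'hue',hue); rect(r['mask']&(z>.08),'sp')
E
python3 c.py; python3 -c "
from h import *
go([.465,-.268,.24],-100.7)"
```

```text
time: 9.58
ee_pos: [0.4606, -0.2125, 0.259]
tool_rot: [0.997, -0.08, 0.018, -0.009]
contact_force: [-0.8, -0.4, 0.2]
gripper_width: 0.0402
side jigfin 109 [ 466.  -272.2] [15.6 41.3] 82.5 med [ 0.4649 -0.2737  0.0918]
side jig 534 [ 465.1 -277.4] [32.2 89.6] 76.6 med [ 0.4626 -0.2792  0.0644]
0.46 hue 69.0
sp 0
0.32 hue 19.0
side sp 644 [ 526.6 -336.4] [303.2 252.4] 0.3 med [ 0.3997 -0.4396  0.1051]
top jigfin 28 [ 435.4 -239.9] [11.5 75.8] 26.4 med [ 0.4469 -0.2628  0.0923]
top jig 148 [ 437.3 -245.2] [39.2 78.2] 2.2 med [ 0.4341 -0.2673  0.0634]
0.69 hue 21.0
top sp 341 [ 510.6 -293.7] [327.  323.7] 89.8 med [ 0.6495 -0.4342  0.1069]
t 9.78 tcp [ 0.4596 -0.206   0.2585] xax [ 0.987 -0.159  0.031] yax [-0.158 -0.987 -0.023] zax [ 0.034  0.018 -0.999] F [0.2 0.4 0.1] w 0.04 q [-0.45  0.12  1.87  0.03  1.12  1.27]
shift [0.0146 0.0608 0.0175] len 0.065
cur yaw -99.1 spin(tool z down) 1.6
```

```bash
python3 -m inch '[[[0.007,0.032,0],1],[[0.007,0.032,0],0.6],[[0,0,0.03],0],[[0,0,0.03],0],[[0,0,0],0],[[0,0,0],0]]'
python3 -c "
from h import *
go([.465,-.270,.069],-100.7)"
```

```text
time: 10.28
ee_pos: [0.4672, -0.2653, 0.2008]
tool_rot: [0.996, -0.081, 0.02, -0.01]
contact_force: [-0.2, -0.3, 0.7]
gripper_width: 0.0401
t 10.28 tcp [ 0.4672 -0.2653  0.2008] xax [ 0.986 -0.162  0.037] yax [-0.161 -0.987 -0.023] zax [ 0.041  0.017 -0.999] F [-0.2 -0.3  0.7] w 0.0401 q [-0.54  0.24  1.87  0.04  1.01  1.17]
shift [-0.0063  0.0081  0.1315] len 0.1319
cur yaw -99.3 spin(tool z down) 1.4
```

```bash
python3 -m inch '[[[-0.003,0.004,0.02],1.4],[[-0.003,0.004,0.02],0],[[0,0,0.02],0],[[0,0,0.02],0],[[0,0,0.02],0],[[0,0,0.01],0],[[0,0,0],0]]'
python3 -c "
from h import *
go([.465,-.270,.069],-100.7)"
```

```text
time: 10.87
ee_pos: [0.4716, -0.2661, 0.1]
tool_rot: [0.996, -0.084, 0.026, -0.008]
contact_force: [0.4, 0.3, 0.3]
gripper_width: 0.0402
t 10.87 tcp [ 0.4716 -0.2661  0.1   ] xax [ 0.984 -0.168  0.05 ] yax [-0.168 -0.986 -0.02 ] zax [ 0.053  0.011 -0.999] F [0.4 0.3 0.3] w 0.0402 q [-0.54  0.37  1.95  0.05  0.78  1.16]
shift [-0.0074  0.0056  0.0305] len 0.0319
cur yaw -99.6 spin(tool z down) 1.1
```

```bash
python3 -m inch '[[[-0.004,0.003,0.01],1.1],[[-0.0035,0.003,0.01],0],[[0,0,0.006],0],[[0,0,0.003],0],[[0,0,0],0]]'
python3 -c "
from h import *
go([.465,-.270,.069],-100.7)"
```

```text
time: 11.28
ee_pos: [0.4667, -0.2711, 0.0727]
tool_rot: [0.995, -0.093, 0.028, -0.007]
contact_force: [-0.2, 0.3, 0.3]
gripper_width: 0.0401
t 11.28 tcp [ 0.4667 -0.2711  0.0727] xax [ 0.981 -0.186  0.055] yax [-0.185 -0.983 -0.019] zax [ 0.058  0.008 -0.998] F [-0.2  0.3  0.3] w 0.0401 q [-0.55  0.41  1.97  0.06  0.71  1.16]
shift [-0.0021 -0.0006  0.0036] len 0.0042
cur yaw -100.7 spin(tool z down) 0.0
```

```bash
python3 -m inch '[[[-0.001,0,0.002],0],[[0,0,0],0],[[0,0,0],0],[[0,0,0],0],[[0,0,0],0],[[0,0,0],0]]' 0 70
python3 -m inch '[[[0,0,-0.01],0],[[0,0,-0.02],0],[[0,0,-0.03],0],[[0,0,-0.03],0],[[0,0,-0.03],0],[[0,0,0],0]]'
python3 -c "
from h import *
go([.455,-.03,.16],-100.7)"
```

```text
time: 11.78
ee_pos: [0.4661, -0.2713, 0.0712]
tool_rot: [0.995, -0.093, 0.029, -0.007]
contact_force: [0.5, -0.4, -0.8]
gripper_width: 0.0126
time: 12.28
ee_pos: [0.4572, -0.2714, 0.1973]
tool_rot: [0.995, -0.093, 0.026, -0.008]
contact_force: [2.1, -2.1, -2.3]
gripper_width: 0.0125
t 12.28 tcp [ 0.4572 -0.2714  0.1973] xax [ 0.981 -0.186  0.051] yax [-0.185 -0.982 -0.02 ] zax [ 0.054  0.01  -0.998] F [ 2.1 -2.1 -2.3] w 0.0125 q [-0.56  0.23  1.9   0.05  0.98  1.17]
shift [-0.049  -0.236   0.0396] len 0.2442
cur yaw -100.7 spin(tool z down) 0.0
```

```bash
python3 -m inch '[[[-0.0065,-0.034,0],0],[[-0.0065,-0.034,0],0],[[-0.0065,-0.034,0],0],[[-0.0065,-0.034,0],0],[[-0.0065,-0.034,0],0],[[-0.0065,-0.034,0],0],[[0,0,0],0]]'
python3 -c "
from h import *
go([.455,-.06,.16],88)"
```

```text
time: 12.87
ee_pos: [0.4579, -0.059, 0.205]
tool_rot: [0.995, -0.097, 0.032, -0.006]
contact_force: [-1.0, -0.8, -0.6]
gripper_width: 0.0125
t 12.87 tcp [ 0.4579 -0.059   0.205 ] xax [ 0.979 -0.193  0.063] yax [-0.192 -0.981 -0.018] zax [ 0.065  0.005 -0.998] F [-1.  -0.8 -0.6] w 0.0125 q [-0.14  0.09  2.04  0.02  0.95  1.61]
shift [-0.0055  0.0023  0.0447] len 0.0451
cur yaw -101.1 spin(tool z down) -9.1
```

```bash
python3 -m inch '[[[0,0,0],-6.8],[[0,0,0],-6.8],[[0,0,0],-6.8],[[0,0,0],-6.8],[[0,0,0],-6.8],[[0,0,0],-6.8],[[0,0,0],-6.8],[[0,0,0],-6.8],[[0,0,0],-6.8],[[0,0,0],-6.8],[[0,0,0],-6.8],[[0,0,0],-6.8],[[0,0,0],-6.8],[[0,0,0],-6.8]]'
python3 -c "
from h import *
go([.455,-.06,.16],88)"
python3 -m inch '[[[0,0,0],-6.8],[[0,0,0],-6.8],[[0,0,0],-6.8],[[0,0,0],-6.8],[[0,0,0],-6.8],[[0,0,0],-6.8],[[0,0,0],-6.8],[[0,0,0],-6.8],[[0,0,0],-6.8],[[0,0,0],-6.8],[[0,0,0],-6.8],[[0,0,0],0]]'
python3 -c "
from h import *
go([.455,-.06,.16],88)
p=vision.capture('side');save(p,'s2.png')
a=p['pixels'][220:380,240:420,::-1];cv2.imwrite('pics/s2c.png',cv2.resize(a,None,fx=3.3,fy=3.3,interpolation=2))"
```

```text
time: 14.03
ee_pos: [0.4547, -0.0568, 0.2078]
tool_rot: [0.714, 0.699, 0.025, 0.021]
contact_force: [-0.6, -0.7, -1.0]
gripper_width: 0.0127
t 14.03 tcp [ 0.4547 -0.0568  0.2078] xax [0.02  1.    0.006] yax [ 0.998 -0.021  0.066] zax [ 0.066  0.004 -0.998] F [-0.6 -0.7 -1. ] w 0.0127 q [-0.14  0.08  2.04  0.02  0.95 -0.13]
shift [-0.0035 -0.0028  0.0477] len 0.0479
cur yaw -1.2 spin(tool z down) -89.2
time: 15.03
ee_pos: [0.4519, -0.0589, 0.2097]
tool_rot: [0.106, 0.994, 0.005, 0.032]
contact_force: [-0.5, 0.5, -2.0]
gripper_width: 0.0127
t 15.03 tcp [ 0.4519 -0.0589  0.2097] xax [-0.975  0.211 -0.063] yax [0.211 0.977 0.017] zax [ 0.066  0.003 -0.998] F [-0.5  0.5 -2. ] w 0.0127 q [-0.14  0.08  2.05  0.02  0.96 -1.51]
shift [-0.0001 -0.0013  0.0498] len 0.0498
cur yaw 77.8 spin(tool z down) -10.2
```

View pics/s2c.png

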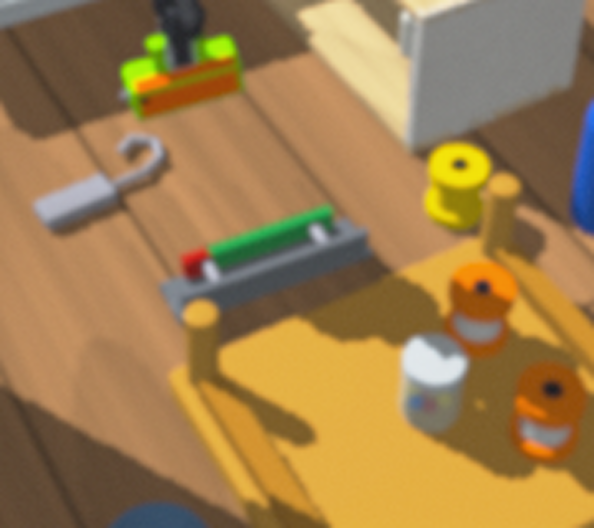

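The jig is gripped, orange flank towards the bar, and the bar with its red end shows at left. Next it goes down beside the red end.

```bash
python3 -m inch '[[[0,0,0.02],-5],[[0,0,0.02],-5],[[0,0,0.02],0],[[0,0,0.02],0],[[0,0,0.02],0],[[0,0,0.02],0],[[0,0,0.015],0],[[0,0,0],0]]'
python3 - <<'E'
from h import *
go([.4555,-.07,.051],88)
p=vision.capture('top');X=cloud(p);H=cv2.cvtColor(p['pixels'],cv2.COLOR_RGB2HSV);x,y,z=X[...,0],X[...,1],X[...,2]
g=(x>.38)&(x<.62)&(y>-.16)&(y<-.09)&(z>.025)&(z<.04)
m=g&(H[...,0]>50)&(H[...,0]<85)&(H[...,1]>100)
for a in np.arange(.44,.57,.02):
    k=m&(abs(x-a)<.01)
    if k.sum(): print(round(a,2),np.round([y[k].max(),y[k].min()],4))
E
```

```text
time: 15.75
ee_pos: [0.464, -0.0597, 0.073]
tool_rot: [0.038, 0.999, 0.002, 0.037]
contact_force: [-1.7, 1.1, -1.1]
gripper_width: 0.0122
t 15.75 tcp [ 0.464  -0.0597  0.073 ] xax [-0.994  0.077 -0.073] yax [0.077 0.997 0.007] zax [ 0.074  0.002 -0.997] F [-1.7  1.1 -1.1] w 0.0122 q [-0.14  0.31  2.14  0.02  0.61 -1.65]
shift [ 0.0093 -0.0111  0.0213] len 0.0257
cur yaw 85.6 spin(tool z down) -2.4
0.54 [-0.108  -0.1164]
0.56 [-0.1082 -0.1175]
```

```bash
python3 -m inch '[[[0.007,-0.005,0.012],-2],[[0.006,-0.005,0.0085],0],[[0,0,0],0]]'
python3 -c "
from h import *
go([.4515,-.0885,.051],88)"
```

```text
time: 16.05
ee_pos: [0.4542, -0.0694, 0.0548]
tool_rot: [0.024, 0.999, 0.002, 0.039]
contact_force: [-1.1, 0.1, -0.6]
gripper_width: 0.0128
t 16.05 tcp [ 0.4542 -0.0694  0.0548] xax [-0.996  0.047 -0.078] yax [0.047 0.999 0.005] zax [ 0.078  0.001 -0.997] F [-1.1  0.1 -0.6] w 0.0128 q [-0.17  0.34  2.17  0.03  0.56 -1.71]
shift [ 0.0021 -0.0193  0.0035] len 0.0197
cur yaw 87.3 spin(tool z down) -0.7
```

```bash
python3 -m inch '[[[0.002,-0.006,0.003],-0.7],[[0.001,-0.005,0],0],[[0,-0.004,0],0],[[0,-0.003,0],0],[[0,-0.0015,0],0],[[0,0,0],0]]'
python3 -c "
from h import *
go([.4515,-.0885,.051],88)"
```

```text
time: 16.55
ee_pos: [0.4533, -0.0897, 0.0566]
tool_rot: [0.022, 0.999, 0.002, 0.041]
contact_force: [-0.5, 2.4, -2.0]
gripper_width: 0.0128
t 16.55 tcp [ 0.4533 -0.0897  0.0566] xax [-0.996  0.045 -0.082] yax [0.044 0.999 0.005] zax [ 0.083  0.001 -0.997] F [-0.5  2.4 -2. ] w 0.0128 q [-0.21  0.34  2.17  0.04  0.56 -1.77]
shift [0.0023 0.0011 0.0054] len 0.006
cur yaw 87.5 spin(tool z down) -0.5
```

```bash
python3 -m inch '[[[0.002,-0.001,0.004],-0.5],[[-0.006,0,0.003],0],[[-0.0075,0,0.001],0],[[-0.0075,0,0.001],0],[[-0.0075,0,0.001],0],[[-0.0075,0,0.001],0]]'
python3 -c "
from h import *
go([.54,-.0945,.051],88)"
```

```text
time: 17.05
ee_pos: [0.484, -0.0903, 0.0488]
tool_rot: [0.018, 0.999, 0.003, 0.037]
contact_force: [-4.9, 2.5, 7.6]
gripper_width: 0.0124
t 17.05 tcp [ 0.484  -0.0903  0.0488] xax [-0.997  0.036 -0.074] yax [0.035 0.999 0.007] zax [ 0.074  0.004 -0.997] F [-4.9  2.5  7.6] w 0.0124 q [-0.2   0.39  2.1   0.03  0.58 -1.76]
shift [-0.0561 -0.0022  0.0019] len 0.0562
cur yaw 88.0 spin(tool z down) -0.0
```

```bash
python3 -m inch '[[[-0.006,-0.001,-0.0035],0],[[-0.0075,-0.0005,0],0],[[-0.0075,-0.0005,0.0005],0],[[-0.0075,0,0.0005],0],[[-0.0075,0,0.0005],0],[[-0.0075,0,0.0005],0]]'
python3 -c "
from h import *
go([.54,-.0945,.051],88)"
```

```text
time: 17.55
ee_pos: [0.5295, -0.0931, 0.0529]
tool_rot: [0.018, 0.999, 0.003, 0.036]
contact_force: [-0.6, 1.9, -1.5]
gripper_width: 0.0127
t 17.55 tcp [ 0.5295 -0.0931  0.0529] xax [-0.997  0.035 -0.072] yax [0.035 0.999 0.008] zax [ 0.072  0.005 -0.997] F [-0.6  1.9 -1.5] w 0.0127 q [-0.19  0.43  2.    0.03  0.63 -1.75]
shift [-0.0104 -0.001   0.0026] len 0.0107
cur yaw 88.0 spin(tool z down) -0.0
```

```bash
python3 -m inch '[[[-0.006,-0.002,0.001],0],[[-0.0055,-0.0005,0.0005],0],[[-0.0025,0,0],0]]'
python3 - <<'E'
from h import *
pose()
p=vision.capture('side');save(p,'s3.png')
a=p['pixels'][230:330,250:400,::-1];a=cv2.resize(a,None,fx=4,fy=4,interpolation=2)
q=vision.capture('top')
b=cv2.resize(q['pixels'][240:340,320:420,::-1],None,fx=4,fy=4,interpolation=2)[:, :400]
cv2.imwrite('pics/s3c.png',np.vstack([a,np.pad(b[50:250],((0,0),(0,200),(0,0)))]))
E
```

```text
time: 17.8
ee_pos: [0.5465, -0.0963, 0.0521]
tool_rot: [0.017, 0.999, 0.003, 0.036]
contact_force: [-0.8, 3.0, -1.7]
gripper_width: 0.0126
t 17.8 tcp [ 0.5465 -0.0963  0.0521] xax [-0.997  0.035 -0.073] yax [0.035 0.999 0.008] zax [ 0.073  0.005 -0.997] F [-0.8  3.  -1.7] w 0.0126 q [-0.19  0.45  1.97  0.03  0.65 -1.75]
```

View pics/s3c.png

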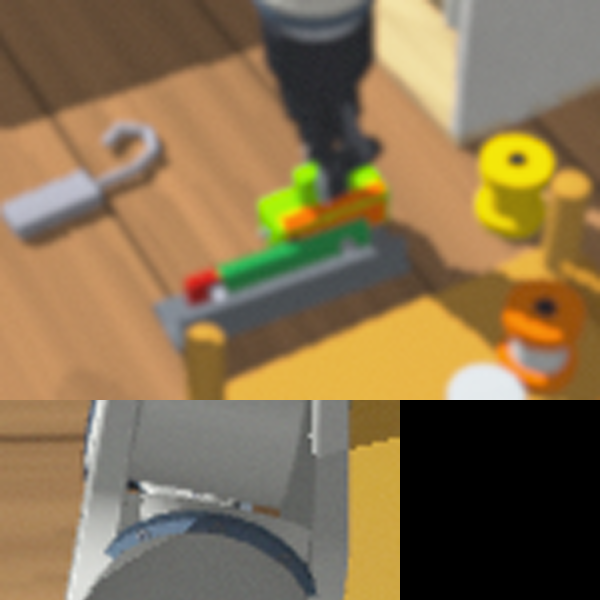

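```bash
cat > red.py <<'E'
from h import *
import sys
for n in ['side']:
    p=vision.capture(n) 
    def f(I):
        H=cv2.cvtColor(I,cv2.COLOR_RGB2HSV); m=((H[...,0]<6)|(H[...,0]>174))&(H[...,1]>150); m[:250]=0;m[330:]=0;m[:,:270]=0;m[:,340:]=0
        v,u=np.nonzero(m); return u.mean(),v.mean(),len(u)
    a=f(p['pixels']); I0=cv2.imread('pics/side0.png')[:,:,::-1].copy(); b=f(I0)
    A,B=w(p,a[:2],z=.03),w(p,b[:2],z=.03); print('red now',a,'rest',b,'move mm',np.round((A-B)*1000,1))
E
python3 red.py
```

```text
red now (np.float64(299.3333333333333), np.float64(300.80555555555554), 36) rest (np.float64(298.18918918918916), np.float64(299.27027027027026), 37) move mm [ 0.2 -6.5  0. ]
```

The bar is pressed back 6.5 mm under the orange flank, so pass one is done. Next I back off, lift, return to the red end and turn.

```bash
python3 -m inch '[[[0,0.015,0],0],[[0,0.02,-0.01],0],[[0.01,0.01,-0.03],0],[[0.03,0,-0.03],6.8],[[0.03,0,0],6.8],[[0,0,0],6.8],[[0,0,0],6.8],[[0,0,0],6.8],[[0,0,0],6.8],[[0,0,0],6.8],[[0,0,0],6.8],[[0,0,0],6.8],[[0,0,0],6.8],[[0,0,0],6.8],[[0,0,0],6.8],[[0,0,0],6.8],[[0,0,0],6.8],[[0,0,0],6.8],[[0,0,0],6.8]]'
python3 -m inch '[[[0,0,0],6.8],[[0,0,0],6.8],[[0,0,0],6.8],[[0,0,0],6.8],[[0,0,0],6.8],[[0,0,0],6.8],[[0,0,0],6.8],[[0,0,0],6.8],[[0,0,0],0]]'
python3 -c "
from h import *
go([.4515,-.065,.07],88)"
```

```text
time: 19.53
ee_pos: [0.468, -0.0513, 0.1234]
tool_rot: [0.844, 0.534, 0.034, 0.027]
contact_force: [-1.0, 0.8, -1.7]
gripper_width: 0.0125
time: 20.28
ee_pos: [0.4668, -0.0552, 0.125]
tool_rot: [0.997, 0.064, 0.046, 0.011]
contact_force: [-0.0, -0.6, -1.2]
gripper_width: 0.0126
t 20.28 tcp [ 0.4668 -0.0552  0.125 ] xax [0.988 0.128 0.089] yax [ 0.126 -0.992  0.028] zax [ 0.092 -0.016 -0.996] F [-0.  -0.6 -1.2] w 0.0126 q [-0.12  0.21  2.12 -0.01  0.72  1.33]
shift [-0.0213  0.0063  0.0535] len 0.0579
cur yaw -82.7 spin(tool z down) 9.3
```

```bash
python3 -m inch '[[[-0.007,0.003,0.025],6.5],[[-0.008,0.006,0.025],3.3],[[-0.005,0.005,0.014],0],[[0,0,0],0]]'
python3 -c "
from h import *
go([.4515,-.0885,.053],88)"
```

```text
time: 20.62
ee_pos: [0.4553, -0.0727, 0.0602]
tool_rot: [0.999, -0.017, 0.05, 0.009]
contact_force: [-1.1, 0.8, -1.6]
gripper_width: 0.0132
t 20.62 tcp [ 0.4553 -0.0727  0.0602] xax [ 0.994 -0.032  0.101] yax [-0.034 -0.999  0.016] zax [ 0.1   -0.019 -0.995] F [-1.1  0.8 -1.6] w 0.0132 q [-0.16  0.32  2.18 -0.01  0.54  1.45]
shift [-0.004   0.0158  0.0071] len 0.0178
cur yaw -91.9 spin(tool z down) 0.1
```

```bash
python3 -m inch '[[[-0.004,0.007,0.006],0],[[-0.001,0.006,0.001],0],[[0,0.004,0.001],0],[[0,0.002,0.001],0],[[0,0,0],0]]'
python3 -c "
from h import *
go([.54,-.0955,.054],88)"; python3 red.py
```

```text
time: 21.03
ee_pos: [0.4501, -0.085, 0.0526]
tool_rot: [0.999, -0.017, 0.049, 0.002]
contact_force: [2.7, 15.0, -7.6]
gripper_width: 0.0127
t 21.03 tcp [ 0.4501 -0.085   0.0526] xax [ 0.995 -0.033  0.098] yax [-0.034 -0.999  0.002] zax [ 0.098 -0.006 -0.995] F [ 2.7 15.  -7.6] w 0.0127 q [-0.2   0.33  2.19  0.03  0.52  1.38]
shift [0.09   0.0075 0.0075] len 0.0906
cur yaw -91.9 spin(tool z down) 0.1
red now (np.float64(298.6896551724138), np.float64(299.7931034482759), 29) rest (np.float64(298.18918918918916), np.float64(299.27027027027026), 37) move mm [ 0.3 -2.4  0. ]
```

```bash
python3 - <<'E'
from h import *
p=vision.capture('side')
a=p['pixels'][230:330,250:370,::-1];cv2.imwrite('pics/s4c.png',cv2.resize(a,None,fx=6,fy=6,interpolation=2))
E
```

```text
(no output)
```

View pics/s4c.png

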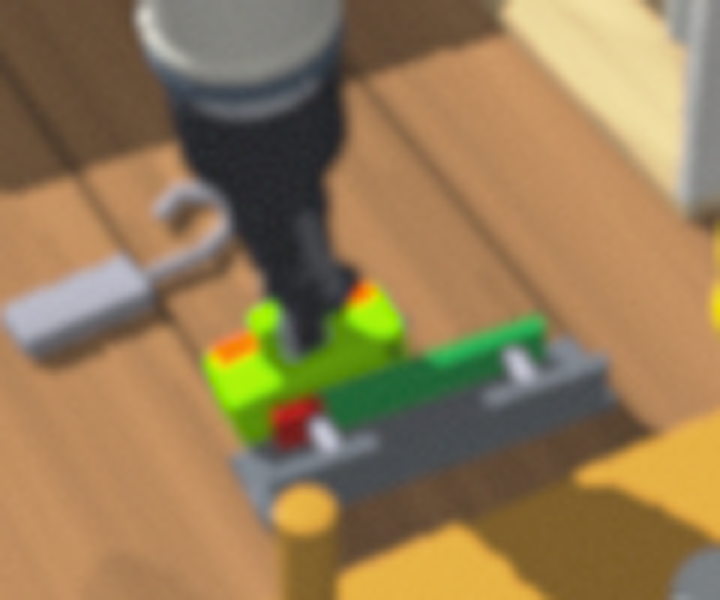

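```bash
python3 -m inch '[[[0,-0.006,-0.003],0],[[0.002,-0.002,-0.004],0],[[0,0,0],0]]'
python3 -c "
from h import *
pose()"
python3 -m inch '[[[0,0.006,0.0005],0],[[0,0.004,0.0005],0],[[0,0,0],0]]'
python3 -c "
from h import *
go([.54,-.0955,.054],88)"; python3 red.py
```

```text
time: 21.38
ee_pos: [0.4531, -0.0762, 0.0626]
tool_rot: [0.999, -0.013, 0.05, 0.003]
contact_force: [-0.4, -0.5, -1.6]
gripper_width: 0.0126
t 21.38 tcp [ 0.4531 -0.0762  0.0626] xax [ 0.995 -0.025  0.101] yax [-0.025 -1.     0.004] zax [ 0.1   -0.006 -0.995] F [-0.4 -0.5 -1.6] w 0.0126 q [-0.18  0.31  2.18  0.02  0.54  1.4 ]
time: 21.63
ee_pos: [0.4541, -0.0873, 0.0632]
tool_rot: [0.999, -0.01, 0.052, 0.003]
contact_force: [-0.3, 2.2, -3.0]
gripper_width: 0.0126
t 21.63 tcp [ 0.4541 -0.0873  0.0632] xax [ 0.994 -0.021  0.103] yax [-0.021 -1.     0.005] zax [ 0.103 -0.007 -0.995] F [-0.3  2.2 -3. ] w 0.0126 q [-0.2   0.32  2.18  0.03  0.54  1.37]
shift [0.0846 0.0063 0.018 ] len 0.0868
cur yaw -91.2 spin(tool z down) 0.8
red now (np.float64(299.03846153846155), np.float64(300.88461538461536), 26) rest (np.float64(298.18918918918916), np.float64(299.27027027027026), 37) move mm [-0.6 -6.4  0. ]
```

```bash
python3 -m inch '[[[-0.0035,0,0],0.5],[[0.004,0,0.002],0],[[0.0075,0.0003,0.0015],0],[[0.0075,0.0003,0.001],0],[[0.0075,0.0003,0.001],0],[[0.0075,0.0003,0.001],0]]'
python3 -c "
from h import *
go([.54,-.0955,.054],88)"; python3 red.py
```

```text
time: 22.18
ee_pos: [0.4851, -0.0898, 0.0585]
tool_rot: [0.999, -0.017, 0.05, 0.002]
contact_force: [-1.5, 3.1, -0.4]
gripper_width: 0.0127
t 22.18 tcp [ 0.4851 -0.0898  0.0585] xax [ 0.995 -0.033  0.099] yax [-0.033 -0.999  0.003] zax [ 0.099 -0.006 -0.995] F [-1.5  3.1 -0.4] w 0.0127 q [-0.2   0.36  2.12  0.02  0.56  1.39]
shift [0.0544 0.0039 0.0099] len 0.0554
cur yaw -91.9 spin(tool z down) 0.1
red now (np.float64(298.75), np.float64(300.4166666666667), 36) rest (np.float64(298.18918918918916), np.float64(299.27027027027026), 37) move mm [-0.5 -4.5  0. ]
```

```bash
python3 -m inch '[[[0.0075,0.0015,0.0005],0],[[0.0075,0.0003,0.0005],0],[[0.0075,0.0005,0.0005],0],[[0.0075,0.0005,0.0005],0],[[0.0075,0.0005,0.0005],0],[[0.0075,0.0005,0.0005],0],[[0.007,0.0003,0.0005],0],[[0.003,0,0],0]]'
python3 red.py
python3 -m inch '[[[0,-0.015,0],0],[[0,-0.02,-0.01],0],[[0,-0.01,-0.03],0],[[0,0,-0.03],0],[[0,0,-0.03],0],[[0,0,-0.02],0],[[0,0,0],0]]'
cat > d.py <<'E'
from h import *
go([.55,.2,.2],-93.6)
# door geometry
p=vision.capture('top');save(p,'t5.png');X=cloud(p);H=cv2.cvtColor(p['pixels'],cv2.COLOR_RGB2HSV);x,y,z=X[...,0],X[...,1],X[...,2]
def rect(m,name):
    P=X[m][:,:2]*1000
    r=cv2.minAreaRect(P.astype(np.float32)); print(name,len(P),np.round(r[0],1),np.round(r[1],1),round(r[2],1),'med',np.round(np.nanmedian(X[m],0),4))
g=(x>.25)&(x<.66)&(y>.15)&(y<.45)
rect(g&(z>.135)&(z<.158)&(H[...,0]>100)&(H[...,0]<125),'panel'); 
rect(g&(z>.08)&(z<.105)&(y<.31),'rackwalls')
rect(g&(z>.062)&(z<.079)&(y<.31),'rackfloor')
for l in ['jig_bay','spool_place1','spool_place3']:
    for r in spot_point(l,p)[:2]: print(l,round(r['conf'],2),np.round(w(p,r['xy'],z=.072),3))
cv2.imwrite('pics/t5c.png',cv2.resize(p['pixels'][180:340,160:340,::-1],None,fx=3.6,fy=3.6,interpolation=2))
E
python3 d.py
```

```text
time: 22.9
ee_pos: [0.5483, -0.096, 0.0604]
tool_rot: [0.999, -0.016, 0.05, 0.002]
contact_force: [-1.6, 3.4, -1.4]
gripper_width: 0.0124
red now (np.float64(299.0571428571429), np.float64(300.6), 35) rest (np.float64(298.18918918918916), np.float64(299.27027027027026), 37) move mm [-0.1 -5.5  0. ]
time: 23.53
ee_pos: [0.5389, -0.0505, 0.1839]
tool_rot: [0.999, -0.015, 0.051, 0.004]
contact_force: [0.7, -0.6, -0.5]
gripper_width: 0.0127
t 23.53 tcp [ 0.5389 -0.0505  0.1839] xax [ 0.994 -0.03   0.102] yax [-0.031 -1.     0.007] zax [ 0.102 -0.01  -0.995] F [ 0.7 -0.6 -0.5] w 0.0127 q [-0.1   0.23  1.93 -0.    0.88  1.51]
shift [ 0.0052 -0.2507 -0.0174] len 0.2513
cur yaw -91.8 spin(tool z down) 1.8
panel 1097 [483.6 334. ] [349.1  81.8] 2.3 med [0.4398 0.3136 0.1472]
rackwalls 1024 [495.9 258.6] [ 99. 323.] 88.2 med [0.4987 0.2765 0.0907]
rackfloor 2649 [498.1 258.5] [ 98.6 320.6] 88.3 med [0.4844 0.2487 0.0711]
jig_bay 0.61 [0.579 0.248 0.072]
spool_place1 0.65 [0.37  0.245 0.072]
spool_place1 0.62 [0.436 0.247 0.072]
spool_place3 0.65 [0.37  0.245 0.072]
spool_place3 0.62 [0.436 0.247 0.072]
```

View pics/t5c.png

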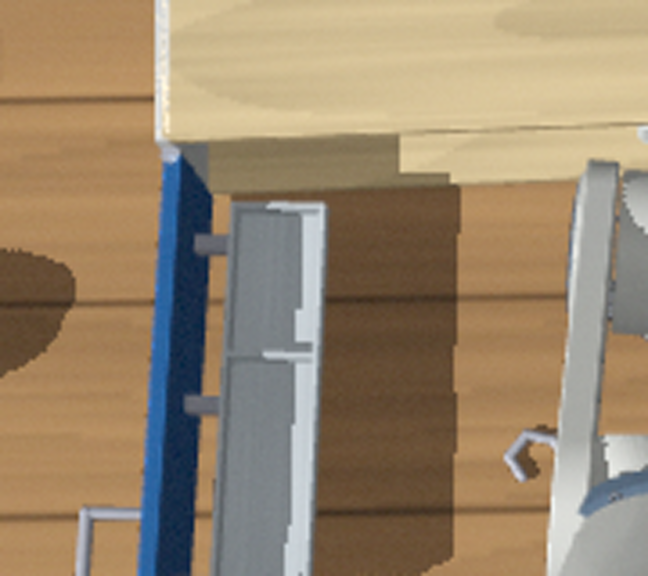

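```bash
python3 - <<'E'
from h import *
p=vision.capture('top')
f=lambda c,r:np.round(w(p,(160+c/3.6,180+r/3.6),z=.094),4)
for n,c in dict(TL=(232,205),TR=(326,205),divL=(225,353),divR=(316,352),L2=(214,560),R2=(305,560)).items(): print(n,f(*c))
E
```

```text
TL [0.6395 0.2726 0.094 ]
TR [0.6384 0.2031 0.094 ]
divL [0.5287 0.2754 0.094 ]
divR [0.5283 0.2091 0.094 ]
L2 [0.3793 0.28   0.094 ]
R2 [0.3782 0.2151 0.094 ]
```

```bash
python3 -m inch '[[[0.0043,-0.0327,-0.004],0],[[0.0043,-0.0327,-0.003],0],[[0.0043,-0.0327,-0.0016],0],[[0.0043,-0.0327,-0.0016],0],[[0.0043,-0.0327,-0.0016],0],[[0.0043,-0.0327,-0.0016],0],[[0.0043,-0.0327,-0.0016],0],[[0.0043,-0.0327,-0.0016],0],[[0,-0.015,0],0],[[0,0,0],0]]'
python3 -c "
from h import *
go([.582,.244,.118],-91.6)"
```

```text
time: 24.62
ee_pos: [0.5737, 0.2337, 0.1783]
tool_rot: [0.999, -0.019, 0.036, 0.007]
contact_force: [0.2, -1.0, -1.5]
gripper_width: 0.0131
t 24.62 tcp [0.5737 0.2337 0.1783] xax [ 0.997 -0.037  0.071] yax [-0.038 -0.999  0.013] zax [ 0.071 -0.016 -0.997] F [ 0.2 -1.  -1.5] w 0.0131 q [ 0.41  0.37  1.74 -0.05  0.97  2.04]
shift [ 0.0036 -0.0114  0.0606] len 0.0618
cur yaw -92.2 spin(tool z down) -0.6
```

```bash
python3 -m inch '[[[0.002,-0.006,0.015],-0.6],[[0.0015,-0.0055,0.015],0],[[0,0,0.014],0],[[0,0,0.012],0],[[0,0,0.004],0],[[0,0,0],0]]'
python3 -c "
from h import *
go([.582,.244,.115],-91.6)
p=vision.capture('side');save(p,'s6.png');q=vision.capture('top')
a=cv2.resize(p['pixels'][130:250,230:390,::-1],(640,480),interpolation=2)
cv2.imwrite('pics/s6c.png',a)"
```

```text
time: 25.12
ee_pos: [0.5859, 0.244, 0.1126]
tool_rot: [0.999, -0.013, 0.038, 0.007]
contact_force: [-4.5, -1.3, 6.4]
gripper_width: 0.0127
t 25.12 tcp [0.5859 0.244  0.1126] xax [ 0.997 -0.026  0.076] yax [-0.027 -1.     0.012] zax [ 0.075 -0.014 -0.997] F [-4.5 -1.3  6.4] w 0.0127 q [ 0.42  0.47  1.76 -0.06  0.86  2.05]
shift [-0.0037  0.0002 -0.0027] len 0.0045
cur yaw -91.6 spin(tool z down) 0.0
```

View pics/s6c.png

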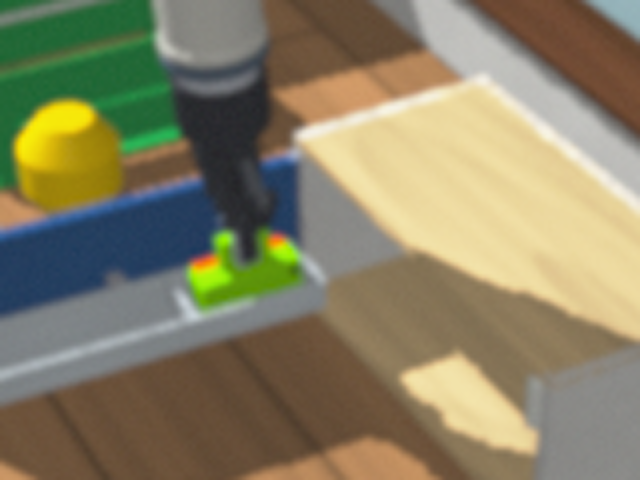

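```bash
python3 -m inch '[[[-0.003,0,0],0],[[0,0,0],0]]'
python3 -m inch '[[[0,0,0],0],[[0,0,0],0],[[0,0,0],0],[[0,0,-0.01],0],[[0,0,-0.03],0],[[0,0,-0.03],0],[[0,0,-0.03],0]]' 0.42
cat > e.py <<'E'
from h import *
import sys
_,R=pose(); ps=sensors.observe()['ee_pos']
p=vision.capture('side'); q=vision.capture('top'); save(p,'last_s.png'); save(q,'last_t.png')
for n,im in (('side',p),('top',q)):
    X=cloud(im); H=cv2.cvtColor(im['pixels'],cv2.COLOR_RGB2HSV); x,y,z=X[...,0],X[...,1],X[...,2]
    o=((H[...,0]<19)&(H[...,1]>150)&(z>.074)&(z<.096)&(x>.34)&(x<.70)&(y>-.49)&(y<-.19)).astype(np.uint8)
    k,l,st,c=cv2.connectedComponentsWithStats(o)
    for i in range(1,k):
        if st[i,4]<25: continue
        P=X[l==i]; (cx,cy),r=cv2.minEnclosingCircle((P[:,:2]*1000).astype(np.float32)); print(n,'orange',st[i,4],'circ',round(cx),round(cy),round(r,1),'z',np.round(np.nanmedian(P[:,2]),3))
    for r in spot_point('spool1_center',im)[:6]:
        u,v=r['xy'];print(n,'spot',round(r['conf'],2),np.round(w(im,r['xy'],z=.058),3),'hue',H[int(v),int(u),0])
    g=(H[...,0]>33)&(H[...,0]<60)&(H[...,1]>140)&(x>.4)&(x<.7)&(y>.15)&(y<.33)
    if g.sum()>10: print(n,'jig lime',g.sum(),np.round(np.nanmedian(X[g],0),3),'ztop',np.round(np.nanpercentile(z[g],95),3))
E
python3 e.py
```

```text
time: 25.38
ee_pos: [0.5849, 0.243, 0.1128]
tool_rot: [0.999, -0.015, 0.039, 0.006]
contact_force: [-2.6, -0.9, 5.2]
gripper_width: 0.0125
time: 25.97
ee_pos: [0.572, 0.2384, 0.2055]
tool_rot: [0.999, -0.017, 0.031, 0.01]
contact_force: [0.8, 0.7, 0.2]
gripper_width: 0.0359
t 25.97 tcp [0.572  0.2384 0.2055] xax [ 0.998 -0.033  0.062] yax [-0.034 -0.999  0.02 ] zax [ 0.061 -0.022 -0.998] F [0.8 0.7 0.2] w 0.0359 q [ 0.42  0.35  1.71 -0.05  1.04  2.05]
side orange 280 circ 601 -289 27.7 z 0.086
side orange 334 circ 588 -395 27.8 z 0.086
side jig lime 343 [0.586 0.231 0.105] ztop 0.134
top orange 272 circ 597 -283 26.2 z 0.085
top orange 282 circ 586 -387 27.6 z 0.084
top spot 0.16 [0.603 0.259 0.058] hue 38
top jig lime 14 [0.567 0.246 0.108] ztop 0.277
```

```bash
python3 -m inch '[[[0.0031,0.0365,0.0015],0],[[0.0031,0.0365,0.0013],0],[[0.0031,0.0365,0.0013],0],[[0.0031,0.0365,0.0013],0],[[0.0031,0.0365,0.0013],0],[[0.0031,0.0365,0.0013],0],[[0.0031,0.0365,0.0013],0],[[0.0031,0.0365,0.0013],0],[[0.0031,0.0365,0.0013],0],[[0.0031,0.0365,0.0013],0],[[0.0031,0.0365,0.0013],0],[[0.0031,0.0365,0.0013],0],[[0.0031,0.035,0.0013],0],[[0,0,0],0]]' 1
python3 e.py;python3 -c "
from h import *
go([.598,-.286,.12],-90)"
```

```text
time: 27.33
ee_pos: [0.5879, -0.2546, 0.1794]
tool_rot: [1.0, -0.013, 0.019, 0.008]
contact_force: [0.0, -0.1, -1.5]
gripper_width: 0.0855
t 27.33 tcp [ 0.5879 -0.2546  0.1794] xax [ 0.999 -0.026  0.037] yax [-0.027 -1.     0.016] zax [ 0.037 -0.017 -0.999] F [ 0.  -0.1 -1.5] w 0.0855 q [-0.41  0.41  1.68 -0.    1.02  1.19]
side orange 282 circ 600 -288 26.6 z 0.086
side orange 327 circ 588 -391 28.4 z 0.086
side jig lime 342 [0.586 0.231 0.105] ztop 0.134
top orange 61 circ 598 -284 25.9 z 0.085
top jig lime 403 [0.582 0.235 0.106] ztop 0.135
t 27.53 tcp [ 0.5879 -0.2481  0.1798] xax [ 0.999 -0.023  0.036] yax [-0.024 -1.     0.013] zax [ 0.036 -0.014 -0.999] F [-0.3  0.2 -0.3] w 0.0857 q [-0.4   0.4   1.68  0.    1.02  1.19]
shift [0.0088 0.0369 0.0607] len 0.0715
cur yaw -91.4 spin(tool z down) -1.4
```

```bash
python3 -m inch '[[[0.005,0.018,0.01],-1],[[0.004,0.018,0.015],0],[[0,0,0.02],0],[[0,0,0.015],0],[[0,0,0],0]]'
python3 -c "
from h import *
go([.598,-.286,.058],-90)"
```

```text
time: 27.95
ee_pos: [0.6005, -0.2776, 0.1195]
tool_rot: [1.0, 0.002, 0.019, 0.006]
contact_force: [-0.8, 1.0, -0.0]
gripper_width: 0.0852
t 27.95 tcp [ 0.6005 -0.2776  0.1195] xax [0.999 0.004 0.037] yax [ 0.004 -1.     0.013] zax [ 0.037 -0.013 -0.999] F [-0.8  1.  -0. ] w 0.0852 q [-0.44  0.5   1.67  0.01  0.93  1.13]
shift [-0.0048  0.0076  0.0615] len 0.0622
cur yaw -89.8 spin(tool z down) 0.2
```

```bash
python3 -m inch '[[[-0.0025,0.004,0.015],0],[[-0.002,0.0035,0.015],0],[[0,0,0.015],0],[[0,0,0.011],0],[[0,0,0.004],0],[[0,0,0],0]]'
python3 -c "
from h import *
go([.598,-.286,.058],-90)"
```

```text
time: 28.45
ee_pos: [0.6004, -0.2776, 0.0604]
tool_rot: [1.0, 0.007, 0.019, 0.006]
contact_force: [-0.0, 0.6, -0.2]
gripper_width: 0.0858
t 28.45 tcp [ 0.6004 -0.2776  0.0604] xax [0.999 0.014 0.038] yax [ 0.013 -1.     0.012] zax [ 0.038 -0.011 -0.999] F [-0.   0.6 -0.2] w 0.0858 q [-0.44  0.58  1.7   0.01  0.82  1.11]
shift [-0.0026  0.0083  0.0024] len 0.0091
cur yaw -89.2 spin(tool z down) 0.8
```

```bash
python3 -m inch '[[[-0.0026,0.009,0.003],0],[[0,0.001,0],0]]'
python3 -m inch '[[[0,0,0],0],[[0,0,0],0],[[0,0,0],0],[[0,0,0],0],[[0,0,0],0]]' 0 40
python3 -m inch '[[[0,0,-0.01],0],[[0,0,-0.02],0],[[0,0,-0.03],0],[[0,0,-0.03],0],[[0,0,-0.03],0],[[0,0,-0.015],0]]'
python3 -c "
from h import *
go([.36,.249,.2],-91.4)"
```

```text
time: 28.62
ee_pos: [0.5987, -0.2872, 0.0585]
tool_rot: [1.0, 0.008, 0.019, 0.006]
contact_force: [-0.6, -1.0, 0.6]
gripper_width: 0.0852
time: 29.03
ee_pos: [0.6001, -0.2889, 0.0616]
tool_rot: [1.0, 0.007, 0.021, 0.007]
contact_force: [0.9, -0.4, -0.9]
gripper_width: 0.0505
time: 29.53
ee_pos: [0.5907, -0.2853, 0.1992]
tool_rot: [1.0, 0.007, 0.017, 0.005]
contact_force: [0.6, -0.2, -0.7]
gripper_width: 0.0509
t 29.53 tcp [ 0.5907 -0.2853  0.1992] xax [0.999 0.014 0.033] yax [ 0.014 -1.     0.01 ] zax [ 0.033 -0.009 -0.999] F [ 0.6 -0.2 -0.7] w 0.0509 q [-0.46  0.41  1.62  0.01  1.07  1.1 ]
shift [-0.2228 -0.5375 -0.0134] len 0.582
cur yaw -89.2 spin(tool z down) 2.2
```

```bash
python3 -m inch '[[[-0.0128,-0.035,-0.003],0],[[-0.0128,-0.035,-0.001],0],[[-0.0128,-0.035,-0.001],0],[[-0.0128,-0.035,-0.001],0],[[-0.0128,-0.035,-0.001],0],[[-0.0128,-0.035,-0.001],0],[[-0.0128,-0.035,-0.001],0],[[-0.0128,-0.035,-0.001],0],[[-0.0128,-0.035,-0.001],0],[[-0.0128,-0.035,-0.001],0],[[-0.0128,-0.035,-0.001],0],[[-0.0128,-0.035,-0.001],0],[[-0.0128,-0.035,-0.001],0],[[-0.0128,-0.035,-0.001],0],[[0,0,0],2]]'
python3 -c "
from h import *
go([.39,.249,.15],-91.4)"
```

```text
time: 30.78
ee_pos: [0.399, 0.2192, 0.2177]
tool_rot: [0.999, -0.014, 0.03, 0.006]
contact_force: [0.9, 0.2, 0.1]
gripper_width: 0.0507
t 30.78 tcp [0.399  0.2192 0.2177] xax [ 0.998 -0.027  0.06 ] yax [-0.028 -1.     0.011] zax [ 0.059 -0.012 -0.998] F [0.9 0.2 0.1] w 0.0507 q [ 0.53  0.08  2.03 -0.05  1.    2.15]
shift [-0.0139 -0.0302  0.0666] len 0.0745
cur yaw -91.6 spin(tool z down) -0.2
```

```bash
python3 -m inch '[[[-0.007,-0.015,0.012],0],[[-0.006,-0.0145,0.015],0],[[0,0,0.02],0],[[0,0,0.02],0],[[0,0,0.015],0],[[0,0,0],0]]'
python3 -c "
from h import *
go([.39,.249,.105],-91.4)"
```

```text
time: 31.28
ee_pos: [0.3908, 0.2553, 0.1379]
tool_rot: [0.999, -0.011, 0.034, 0.003]
contact_force: [-0.5, -0.3, -0.3]
gripper_width: 0.0508
t 31.28 tcp [0.3908 0.2553 0.1379] xax [ 0.997 -0.021  0.068] yax [-0.021 -1.     0.005] zax [ 0.068 -0.006 -0.998] F [-0.5 -0.3 -0.3] w 0.0508 q [ 0.61  0.21  2.09 -0.06  0.8   2.24]
shift [-0.0029  0.0061  0.0328] len 0.0335
cur yaw -91.2 spin(tool z down) 0.2
```

```bash
python3 -m inch '[[[-0.002,0.006,0.01],0],[[0,0.001,0.01],0],[[0,0.001,0.009],0],[[0,0.001,0.005],0],[[0,0,0],0]]'
python3 -c "
from h import *
go([.39,.249,.102],-91.4)
p=vision.capture('side');save(p,'s7.png')
a=cv2.resize(p['pixels'][130:250,200:360,::-1],(640,480),interpolation=2)
cv2.imwrite('pics/s7c.png',a)"
```

```text
time: 31.7
ee_pos: [0.3924, 0.2467, 0.1054]
tool_rot: [0.999, -0.011, 0.035, 0.002]
contact_force: [-0.1, 0.0, -0.6]
gripper_width: 0.0509
t 31.7 tcp [0.3924 0.2467 0.1054] xax [ 0.997 -0.022  0.071] yax [-0.022 -1.     0.003] zax [ 0.071 -0.004 -0.997] F [-0.1  0.  -0.6] w 0.0509 q [ 0.59  0.25  2.12 -0.07  0.71  2.23]
shift [-0.0027 -0.0022  0.0032] len 0.0047
cur yaw -91.2 spin(tool z down) 0.2
```

View pics/s7c.png

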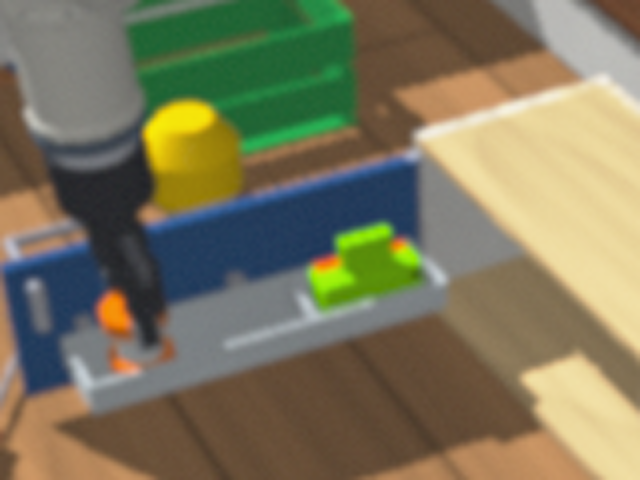

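```bash
python3 -m inch '[[[0,0,0.003],0],[[0,0,0.001],0]]'
python3 -m inch '[[[0,0,0],0],[[0,0,0],0],[[0,0,0],0],[[0,0,-0.008],0],[[0,0,-0.02],0],[[0,0,-0.03],0],[[0,0,-0.03],0],[[0,0,-0.02],0]]' 0.75
python3 e.py;python3 -c "
from h import *
go([.587,-.389,.2],-90)"
```

```text
time: 31.92
ee_pos: [0.3945, 0.2478, 0.103]
tool_rot: [0.999, -0.011, 0.037, 0.001]
contact_force: [-1.4, -0.5, 8.0]
gripper_width: 0.0508
time: 32.58
ee_pos: [0.384, 0.2468, 0.2133]
tool_rot: [0.999, -0.011, 0.034, 0.003]
contact_force: [0.1, 0.2, -0.1]
gripper_width: 0.0641
t 32.58 tcp [0.384  0.2468 0.2133] xax [ 0.998 -0.022  0.067] yax [-0.022 -1.     0.005] zax [ 0.067 -0.007 -0.998] F [ 0.1  0.2 -0.1] w 0.0641 q [ 0.6   0.08  2.03 -0.05  0.98  2.22]
side orange 330 circ 588 -393 27.4 z 0.086
side spot 0.52 [0.516 0.265 0.058] hue 99
side jig lime 343 [0.586 0.231 0.105] ztop 0.134
top orange 285 circ 585 -388 26.8 z 0.085
top jig lime 404 [0.582 0.236 0.106] ztop 0.137
t 32.78 tcp [0.3841 0.2468 0.2112] xax [ 0.997 -0.022  0.067] yax [-0.022 -1.     0.005] zax [ 0.067 -0.006 -0.998] F [ 0.3 -0.5 -0.7] w 0.0641 q [ 0.6   0.08  2.04 -0.05  0.97  2.22]
shift [0.2154 0.6311 0.029 ] len 0.6674
cur yaw -91.3 spin(tool z down) -1.3
```

```bash
python3 -m inch '[[[0.0122,0.0355,0.0015],0],[[0.0122,0.0355,0.0015],0],[[0.0122,0.0355,0.0015],0],[[0.0122,0.0355,0.0015],0],[[0.0122,0.0355,0.0015],0],[[0.0122,0.0355,0.0015],0],[[0.0122,0.0355,0.0015],0],[[0.0122,0.0355,0.0015],0],[[0.0122,0.0355,0.0015],0],[[0.0122,0.0355,0.0015],0],[[0.0122,0.0355,0.0015],0],[[0.0122,0.0355,0.0015],0],[[0.0122,0.0355,0.0015],0],[[0.0122,0.0355,0.0015],0],[[0.0122,0.0355,0.0015],0],[[0.0122,0.0355,0.0015],0],[[0,0,0],-1.3]]' 1
python3 e.py;python3 -c "
from h import *
go([.587,-.390,.12],-90)"
```

```text
time: 34.2
ee_pos: [0.5633, -0.3498, 0.1757]
tool_rot: [1.0, 0.004, 0.018, -0.001]
contact_force: [-0.7, 0.6, 0.6]
gripper_width: 0.0854
t 34.2 tcp [ 0.5633 -0.3498  0.1757] xax [0.999 0.008 0.036] yax [ 0.008 -1.    -0.001] zax [ 0.036  0.002 -0.999] F [-0.7  0.6  0.6] w 0.0854 q [-0.57  0.45  1.62  0.02  1.04  0.98]
side orange 329 circ 588 -393 26.5 z 0.086
side spot 0.66 [ 0.478 -0.139  0.058] hue 69
side spot 0.52 [0.61  0.288 0.058] hue 42
side jig lime 344 [0.586 0.231 0.105] ztop 0.134
top jig lime 401 [0.582 0.236 0.105] ztop 0.134
t 34.4 tcp [ 0.5615 -0.3431  0.1762] xax [0.999 0.01  0.034] yax [ 0.01  -1.    -0.005] zax [ 0.034  0.005 -0.999] F [0.4 0.2 0.5] w 0.0853 q [-0.56  0.44  1.63  0.03  1.04  0.99]
shift [0.0231 0.0474 0.0568] len 0.0775
cur yaw -89.4 spin(tool z down) 0.6
```

```bash
python3 -m inch '[[[0.012,0.025,0.005],0],[[0.012,0.024,0.01],0],[[0,0.001,0.02],0],[[0,0.001,0.017],0],[[0,0,0],0]]'
python3 -c "
from h import *
go([.587,-.390,.058],-90)"
```

```text
time: 34.82
ee_pos: [0.5883, -0.3876, 0.1239]
tool_rot: [1.0, 0.007, 0.017, -0.003]
contact_force: [-1.2, 0.2, -0.1]
gripper_width: 0.0855
t 34.82 tcp [ 0.5883 -0.3876  0.1239] xax [0.999 0.014 0.033] yax [ 0.014 -1.    -0.006] zax [ 0.033  0.007 -0.999] F [-1.2  0.2 -0.1] w 0.0855 q [-0.6   0.57  1.55  0.03  1.    0.95]
shift [-0.0036  0.0028  0.0658] len 0.066
cur yaw -89.2 spin(tool z down) 0.8
```

```bash
python3 -m inch '[[[-0.0025,0.003,0.02],0],[[-0.001,0.001,0.02],0],[[0,0.001,0.015],0],[[0,0.001,0.009],0],[[0,0.001,0.002],0],[[0,0,0],0]]'
python3 -c "
from h import *
go([.587,-.390,.058],-90)"
```

```text
time: 35.32
ee_pos: [0.5881, -0.388, 0.0589]
tool_rot: [1.0, 0.009, 0.017, -0.004]
contact_force: [-0.2, -0.2, 0.5]
gripper_width: 0.0855
t 35.32 tcp [ 0.5881 -0.388   0.0589] xax [0.999 0.018 0.033] yax [ 0.018 -1.    -0.007] zax [ 0.033  0.008 -0.999] F [-0.2 -0.2  0.5] w 0.0855 q [-0.6   0.64  1.58  0.03  0.89  0.94]
shift [-0.0012  0.002   0.0009] len 0.0025
cur yaw -88.9 spin(tool z down) 1.1
```

```bash
python3 -m inch '[[[-0.0012,0.003,0],0],[[0,0,0],0],[[0,0,0],0],[[0,0,0],0],[[0,0,0],0],[[0,0,0],0]]' 0 40
python3 -m inch '[[[0,0,-0.01],0],[[0,0,-0.02],0],[[0,0,-0.03],0],[[0,0,-0.03],0],[[0,0,-0.03],0],[[0,0,-0.02],0]]'
python3 -c "
from h import *
go([.485,.246,.21],-91.4)"
```

```text
time: 35.82
ee_pos: [0.5889, -0.3924, 0.0635]
tool_rot: [1.0, 0.009, 0.019, -0.002]
contact_force: [-0.1, -0.0, -0.9]
gripper_width: 0.0503
time: 36.32
ee_pos: [0.58, -0.3909, 0.2052]
tool_rot: [1.0, 0.009, 0.014, -0.006]
contact_force: [0.2, -0.2, 0.3]
gripper_width: 0.0509
t 36.32 tcp [ 0.58   -0.3909  0.2052] xax [0.999 0.018 0.028] yax [ 0.018 -1.    -0.011] zax [ 0.028  0.011 -1.   ] F [ 0.2 -0.2  0.3] w 0.0509 q [-0.61  0.48  1.5   0.03  1.15  0.93]
shift [-8.340e-02 -6.385e-01 -3.000e-04] len 0.644
cur yaw -89.0 spin(tool z down) 2.4
```

```bash
python3 -m inch '[[[-0.0054,-0.0355,-0.003],0],[[-0.0054,-0.0355,-0.001],0],[[-0.0054,-0.0355,-0.001],0],[[-0.0054,-0.0355,-0.001],0],[[-0.0054,-0.0355,-0.001],0],[[-0.0054,-0.0355,-0.001],0],[[-0.0054,-0.0355,-0.001],0],[[-0.0054,-0.0355,-0.001],0],[[-0.0054,-0.0355,-0.001],0],[[-0.0054,-0.0355,-0.001],0],[[-0.0054,-0.0355,-0.001],0],[[-0.0054,-0.0355,-0.001],0],[[-0.0054,-0.0355,-0.001],0],[[-0.0054,-0.0355,-0.001],0],[[-0.0054,-0.0355,-0.001],0],[[-0.0054,-0.0355,-0.001],0],[[0,0,0],2]]'
python3 -c "
from h import *
go([.478,.247,.15],-91.4)"
```

```text
time: 37.73
ee_pos: [0.4814, 0.1951, 0.2441]
tool_rot: [1.0, -0.012, 0.028, -0.002]
contact_force: [1.1, 0.2, -0.0]
gripper_width: 0.0505
t 37.73 tcp [0.4814 0.1951 0.2441] xax [ 0.998 -0.025  0.057] yax [-0.025 -1.    -0.005] zax [ 0.057  0.003 -0.998] F [ 1.1  0.2 -0. ] w 0.0505 q [ 0.39  0.15  1.88 -0.02  1.06  2.  ]
shift [-0.01   -0.0513  0.0939] len 0.1075
cur yaw -91.4 spin(tool z down) -0.0
```

```bash
python3 -m inch '[[[-0.005,-0.027,0.015],0],[[-0.005,-0.022,0.02],0],[[0,0,0.03],0],[[0,0,0.025],0],[[0,0,0.01],0],[[0,0,0],0]]'
python3 -c "
from h import *
go([.478,.247,.108],-91.4)"
```

```text
time: 38.23
ee_pos: [0.4796, 0.2525, 0.1478]
tool_rot: [0.999, -0.01, 0.033, -0.005]
contact_force: [-1.3, 0.6, -0.3]
gripper_width: 0.0506
t 38.23 tcp [0.4796 0.2525 0.1478] xax [ 0.998 -0.021  0.067] yax [-0.021 -1.    -0.01 ] zax [ 0.067  0.009 -0.998] F [-1.3  0.6 -0.3] w 0.0506 q [ 0.5   0.29  1.93 -0.03  0.85  2.11]
shift [-0.0041  0.0059  0.0396] len 0.0402
cur yaw -91.2 spin(tool z down) 0.2
```

```bash
python3 -m inch '[[[-0.003,0.006,0.013],0],[[-0.001,0.001,0.012],0],[[0,0.001,0.01],0],[[0,0.001,0.005],0],[[0,0,0],0]]'
python3 -c "
from h import *
go([.478,.247,.106],-91.4)"
```

```text
time: 38.65
ee_pos: [0.481, 0.2437, 0.1117]
tool_rot: [0.999, -0.011, 0.036, -0.006]
contact_force: [-0.5, 0.3, -1.1]
gripper_width: 0.051
t 38.65 tcp [0.481  0.2437 0.1117] xax [ 0.997 -0.023  0.072] yax [-0.022 -1.    -0.013] zax [ 0.072  0.011 -0.997] F [-0.5  0.3 -1.1] w 0.051 q [ 0.48  0.34  1.97 -0.03  0.76  2.1 ]
shift [-0.0035 -0.0032  0.0055] len 0.0072
cur yaw -91.3 spin(tool z down) 0.1
```

```bash
python3 -m inch '[[[-0.003,-0.003,0.004],0],[[0,0,0.003],0],[[0,0,0],0]]'
python3 -c "
from h import *
pose()"
```

```text
time: 38.9
ee_pos: [0.4799, 0.2474, 0.1061]
tool_rot: [0.999, -0.012, 0.037, -0.007]
contact_force: [-0.8, -0.3, -1.4]
gripper_width: 0.0508
t 38.9 tcp [0.4799 0.2474 0.1061] xax [ 0.997 -0.024  0.074] yax [-0.023 -1.    -0.014] zax [ 0.075  0.012 -0.997] F [-0.8 -0.3 -1.4] w 0.0508 q [ 0.49  0.35  1.97 -0.04  0.75  2.11]
```

```bash
python3 -m inch '[[[0,0,0.002],0],[[0,0,0.0015],0],[[0,0,0],0]]'
python3 -m inch '[[[0,0,0],0],[[0,0,0],0],[[0,0,0],0],[[0,0,-0.008],0],[[0,0,-0.02],0],[[0,0,-0.03],0],[[0,0,-0.03],0],[[0,0,-0.04],0]]' 0.75
python3 - <<'E'
from h import *
pose()
p=vision.capture('side');q=vision.capture('top')
a=cv2.resize(p['pixels'][130:250,200:360,::-1],(640,480),interpolation=2)
cv2.imwrite('pics/s8c.png',a)
H=cv2.cvtColor(p['pixels'],cv2.COLOR_RGB2HSV);X=cloud(p);x,y,z=X[...,0],X[...,1],X[...,2]
o=(H[...,0]<19)&(H[...,1]>150)&(z>.07)&(x>.3)&(x<.7)&(y>.15)&(y<.32)
for a,b in((.33,.44),(.44,.53)):
    m=o&(x>a)&(x<b); print(m.sum(),np.round(np.nanmedian(X[m],0),3),np.nanpercentile(z[m],95))
E
```

```text
time: 39.15
ee_pos: [0.4818, 0.2486, 0.1043]
tool_rot: [0.999, -0.012, 0.039, -0.008]
contact_force: [-1.4, 0.1, 1.4]
gripper_width: 0.0509
time: 39.82
ee_pos: [0.4667, 0.2442, 0.2295]
tool_rot: [0.999, -0.012, 0.032, -0.004]
contact_force: [0.3, 0.2, 0.5]
gripper_width: 0.0637
t 39.82 tcp [0.4667 0.2442 0.2295] xax [ 0.998 -0.023  0.063] yax [-0.023 -1.    -0.008] zax [ 0.063  0.006 -0.998] F [0.3 0.2 0.5] w 0.0637 q [ 0.5   0.17  1.89 -0.03  1.03  2.1 ]
179 [0.37  0.24  0.126] 0.13069798940742192
175 [0.482 0.242 0.126] 0.13025720602507193
```

View pics/s8c.png

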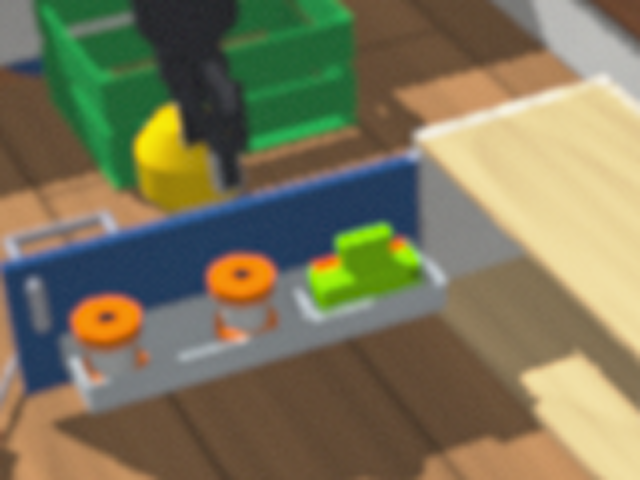

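```bash
python3 -m inch '[[[-0.0235,-0.028,-0.001],2],[[-0.0235,-0.028,-0.001],0],[[-0.0235,-0.028,-0.001],0],[[-0.022,-0.028,-0.001],0],[[0,0,0],0]]' 0.36
python3 - <<'E'
from h import *
go([.372,.362,.119],-93.6)
p=vision.capture('side');X=cloud(p);x,y,z=X[...,0],X[...,1],X[...,2]
h=(z>.125)&(z<.15)&(y>.335)&(y<.39)&(x>.3)&(x<.45); P=X[h]; print(h.sum(),np.round([P[:,0].min(),P[:,0].max()],3)); m=h&(y>np.nanpercentile(y[h],60)); print(np.round(np.nanmedian(X[m],0),3))
# third orange spool anywhere else?
I=cv2.imread('pics/side0.png')[:,:,::-1].copy(); H=cv2.cvtColor(I,cv2.COLOR_RGB2HSV)
k,l,st,c=cv2.connectedComponentsWithStats(((H[...,0]>4)&(H[...,0]<16)&(H[...,1]>200)&(H[...,2]>150)).astype(np.uint8))
print([ (st[i,4],np.round(c[i])) for i in range(1,k) if st[i,4]>25])
E
```

```text
time: 40.33
ee_pos: [0.3837, 0.3662, 0.2396]
tool_rot: [0.999, -0.034, 0.041, -0.01]
contact_force: [0.1, 0.2, 0.5]
gripper_width: 0.0306
t 40.33 tcp [0.3837 0.3662 0.2396] xax [ 0.994 -0.068  0.082] yax [-0.067 -0.998 -0.023] zax [ 0.083  0.018 -0.996] F [0.1 0.2 0.5] w 0.0306 q [ 0.79  0.16  1.88 -0.05  1.04  2.45]
shift [-0.0212  0.0078  0.1191] len 0.1212
cur yaw -93.8 spin(tool z down) -0.2
101 [0.33  0.418]
[0.369 0.36  0.138]
[(np.int32(51), array([383., 314.])), (np.int32(26), array([385., 325.])), (np.int32(46), array([407., 346.]))]
```

```bash
python3 -m inch '[[[-0.01,0.003,0.015],0],[[-0.01,0.001,0.02],0],[[0,0,0.02],0],[[0,0,0],0]]'
python3 -c "
from h import *
go([.372,.363,.120],-93.6)"
```

```text
time: 40.72
ee_pos: [0.3694, 0.3625, 0.1826]
tool_rot: [0.999, -0.032, 0.043, -0.01]
contact_force: [-0.6, -0.7, -0.3]
gripper_width: 0.0307
t 40.72 tcp [0.3694 0.3625 0.1826] xax [ 0.994 -0.064  0.085] yax [-0.062 -0.998 -0.023] zax [ 0.087  0.018 -0.996] F [-0.6 -0.7 -0.3] w 0.0307 q [ 0.81  0.21  1.96 -0.06  0.9   2.48]
shift [-0.0028  0.0008  0.0626] len 0.0626
cur yaw -93.6 spin(tool z down) 0.0
```

```bash
python3 -m inch '[[[-0.001,0,0.015],0],[[-0.002,0,0.015],0],[[0,0,0.015],0],[[0,0,0.012],0],[[0,0,0],0]]'
python3 -m inch '[[[0,0,0.002],0],[[0,0,0],0],[[0,0,0],0],[[0,0,0],0],[[0,0,0],0]]' 0 50
python3 -c "
from h import *
p,R=pose();print(p-[.667,.309,0],np.linalg.norm(p[:2]-[.667,.309]))"
```

```text
time: 41.13
ee_pos: [0.3746, 0.3613, 0.1266]
tool_rot: [0.998, -0.033, 0.044, -0.01]
contact_force: [-0.0, 0.5, 0.7]
gripper_width: 0.0306
time: 41.55
ee_pos: [0.3755, 0.3598, 0.1257]
tool_rot: [0.998, -0.033, 0.043, -0.009]
contact_force: [1.6, 2.6, -12.0]
gripper_width: 0.0078
t 41.55 tcp [0.3755 0.3598 0.1257] xax [ 0.994 -0.067  0.086] yax [-0.065 -0.998 -0.021] zax [ 0.087  0.016 -0.996] F [  1.6   2.6 -12. ] w 0.0078 q [ 0.79  0.29  2.   -0.07  0.78  2.48]
[-0.29153356  0.05079222  0.12569145] 0.29592510052217524
```

```bash
python3 -m inch '[[[-0.0008,0.0052,0.001],-1],[[-0.0015,0.0103,0.001],-2],[[-0.0018,0.0129,0],-2.5],[[-0.0018,0.0129,0],-2.5],[[-0.0018,0.0129,0],-2.5],[[-0.0018,0.0129,0],-2.5],[[-0.0018,0.0129,0],-2.5],[[-0.0018,0.0129,0],-2.5],[[-0.0018,0.0129,0],-2.5],[[-0.0018,0.0129,0],-2.5]]'
python3 -c "
from h import *
p,R=pose();print(p-[.667,.309,0],np.linalg.norm(p[:2]-[.667,.309]))"
```

```text
time: 42.38
ee_pos: [0.3787, 0.2404, 0.1258]
tool_rot: [0.982, 0.182, 0.053, -0.004]
contact_force: [7.8, 2.6, -18.2]
gripper_width: 0.008
t 42.38 tcp [0.3787 0.2404 0.1258] xax [0.928 0.357 0.105] yax [ 0.358 -0.934  0.012] zax [ 0.102  0.027 -0.994] F [  7.8   2.6 -18.2] w 0.008 q [ 0.59  0.18  2.16 -0.05  0.7   1.83]
[-0.28829317 -0.06856196  0.12575764] 0.29633375118030303
```

```bash
python3 -m inch '[[[-0.0012,0.0129,0.0005],-2.5],[[-0.0014,0.0129,0.0005],-2.5],[[-0.0016,0.0129,0],-2.5],[[-0.0018,0.0129,0],-2.5],[[-0.0018,0.0129,0],-2.5],[[-0.0018,0.0129,0],-2.5],[[-0.0018,0.0129,0],-2.5],[[-0.0018,0.0129,0],-2.5],[[-0.0018,0.0129,0],-2.5],[[-0.0018,0.0129,0],-2.5],[[-0.0018,0.0129,0],-2.5],[[-0.0018,0.0129,0],-2.5]]'
python3 -c "
from h import *
p,R=pose();r=p-[.667,.309,0];print(r,np.linalg.norm(r[:2]),'open',-98.1-np.degrees(np.arctan2(r[1],r[0])))"
```

```text
time: 43.38
ee_pos: [0.4573, 0.0994, 0.1262]
tool_rot: [0.893, 0.446, 0.061, 0.009]
contact_force: [8.9, 11.8, -30.5]
gripper_width: 0.0079
t 43.38 tcp [0.4573 0.0994 0.1262] xax [0.596 0.797 0.1  ] yax [ 0.795 -0.603  0.071] zax [ 0.116  0.037 -0.993] F [  8.9  11.8 -30.5] w 0.0079 q [0.2  0.2  2.14 0.02 0.68 0.83]
[-0.20966496 -0.20961331  0.12622247] 0.29647451376503753 open 36.90705788206438
```

```bash
python3 -m inch '[[[0.0,0.0125,0.002],-2.5],[[-0.001,0.0127,0.002],-2.5],[[-0.0013,0.0129,0.0015],-2.5],[[-0.0015,0.0129,0.0012],-2.5],[[-0.0015,0.0129,0.0012],-2.5],[[-0.0015,0.0129,0.0012],-2.5],[[-0.0015,0.0129,0.0012],-2.5]]'
python3 -c "
from h import *
p,R=pose();r=p-[.667,.309,0];print(r,np.linalg.norm(r[:2]),'open',-98.1-np.degrees(np.arctan2(r[1],r[0])))"
```

```text
time: 43.97
ee_pos: [0.5329, 0.0446, 0.1262]
tool_rot: [0.809, 0.585, 0.058, 0.019]
contact_force: [2.8, 5.6, -7.9]
gripper_width: 0.0078
t 43.97 tcp [0.5329 0.0446 0.1262] xax [0.309 0.948 0.072] yax [ 0.944 -0.315  0.097] zax [ 0.115  0.037 -0.993] F [ 2.8  5.6 -7.9] w 0.0078 q [0.06 0.29 2.   0.05 0.73 0.35]
[-0.13412806 -0.2643906   0.12615574] 0.2964670731735735 open 18.799147232197257
```

Forces dropped. I'll continue to about 3°, then push home through the catch.

```bash
python3 -m inch '[[[-0.001,0.0129,0.0015],-2.5],[[-0.0015,0.0129,0.0015],-2.5],[[-0.0015,0.0129,0.0015],-2.5],[[-0.0015,0.0129,0.0014],-2.5],[[-0.0012,0.0103,0.0012],-2],[[-0.001,0.0077,0.001],-1.5]]'
python3 -c "
from h import *
p,R=pose();r=p-[.667,.309,0];print(r,np.linalg.norm(r[:2]),'open',-98.1-np.degrees(np.arctan2(r[1],r[0])))"
```

```text
time: 44.47
ee_pos: [0.6005, 0.0203, 0.1266]
tool_rot: [0.729, 0.682, 0.055, 0.024]
contact_force: [-0.2, 2.5, -2.3]
gripper_width: 0.0076
t 44.47 tcp [0.6005 0.0203 0.1266] xax [0.065 0.997 0.047] yax [ 0.992 -0.069  0.109] zax [ 0.112  0.039 -0.993] F [-0.2  2.5 -2.3] w 0.0076 q [0.01 0.38 1.86 0.05 0.78 0.04]
[-0.06653277 -0.28871556  0.12658189] 0.2962824376704765 open 4.87692424362254
```

```bash
python3 -m inch '[[[-0.0008,0.0077,0.001],-1.5],[[-0.0008,0.0065,0.0008],-1.2],[[-0.0006,0.006,0.0008],-1],[[-0.0005,0.005,0.0006],-0.8],[[0,0.004,0.0005],0]]'
python3 -c "
from h import *
p,R=pose();r=p-[.667,.309,0];print(r,np.linalg.norm(r[:2]),'open',-98.1-np.degrees(np.arctan2(r[1],r[0])))"
```

```text
time: 44.88
ee_pos: [0.6267, 0.0156, 0.1266]
tool_rot: [0.699, 0.713, 0.051, 0.023]
contact_force: [-21.2, -1.6, 19.7]
gripper_width: 0.0077
t 44.88 tcp [0.6267 0.0156 0.1266] xax [-0.021  0.999  0.038] yax [0.994 0.017 0.104] zax [ 0.103  0.04  -0.994] F [-21.2  -1.6  19.7] w 0.0077 q [ 0.    0.42  1.8   0.05  0.82 -0.05]
[-0.04028573 -0.29342246  0.12663546] 0.2961750792396537 open -0.28239569751585236
```

```bash
python3 -m inch '[[[0,0,0],0],[[0,0,0],0]]'
python3 -m inch '[[[0,0,0],0],[[0,0,0],0],[[0,0,0],0],[[0,0,-0.02],0],[[-0.001,-0.003,-0.03],0],[[0,-0.003,-0.03],0],[[0,-0.003,-0.03],0]]' 0.34
python3 -m inch '[[[0,-0.03,-0.03],0],[[0,-0.03,-0.02],0],[[0,-0.03,0],0],[[0,-0.03,0],0],[[0,0,0],0]]'
python3 - <<'E'
from h import *
pose()
p=vision.capture('side');q=vision.capture('top')
a=cv2.resize(p['pixels'][130:420,200:460,::-1],None,fx=2,fy=2,interpolation=2)
cv2.imwrite('pics/s9c.png',a)
X=cloud(q);x,y,z=X[...,0],X[...,1],X[...,2];H=cv2.cvtColor(q['pixels'],cv2.COLOR_RGB2HSV)
X2=cloud(p);H2=cv2.cvtColor(p['pixels'],cv2.COLOR_RGB2HSV)
for n,XX,HH in(('top',X,H),('side',X2,H2)):
    x,y,z=XX[...,0],XX[...,1],XX[...,2]
    h=(z>.125)&(z<.15)&(x>.55)&(x<.645)&(y>-.08)&(y<.12)
    if h.sum()>10:
        m=h&(x<np.nanpercentile(x[h],50)); print(n,'handle',h.sum(),np.round(np.nanmedian(XX[m],0),4),np.polyfit(y[m],x[m],1))
    b=(HH[...,0]>100)&(HH[...,0]<125)&(HH[...,1]>120)&(z>.135)&(z<.155)&(x>.55)&(x<.75)&(y>-.2)&(y<.4)
    if b.sum()>10: print(n,'panel',b.sum(),np.round(np.nanmedian(XX[b],0),4),np.polyfit(y[b],x[b],1))
X0=cv2.imread('pics/side0.png')
E
```

```text
time: 45.05
ee_pos: [0.6264, 0.0156, 0.1269]
tool_rot: [0.699, 0.713, 0.05, 0.022]
contact_force: [2.1, 0.9, -8.8]
gripper_width: 0.0076
time: 45.63
ee_pos: [0.6046, 0.0095, 0.2347]
tool_rot: [0.699, 0.714, 0.048, 0.021]
contact_force: [1.0, 0.5, 0.1]
gripper_width: 0.0285
time: 46.05
ee_pos: [0.4824, 0.0045, 0.2828]
tool_rot: [0.698, 0.713, 0.055, 0.029]
contact_force: [-0.1, -0.0, -0.2]
gripper_width: 0.0294
t 46.05 tcp [0.4824 0.0045 0.2828] xax [-0.024  0.999  0.035] yax [0.993 0.02  0.118] zax [ 0.117  0.038 -0.992] F [-0.1 -0.  -0.2] w 0.0294 q [-0.02  0.01  1.94  0.05  1.07 -0.06]
top handle 175 [0.6219 0.0179 0.1404] [-0.01710928  0.62242532]
top panel 810 [0.6667 0.1309 0.1478] [-0.02528259  0.67031603]
side handle 103 [0.6241 0.0071 0.1395] [-0.00440262  0.62404872]
side panel 393 [0.6679 0.0866 0.1477] [-0.02650527  0.67089206]
```

View pics/s9c.png

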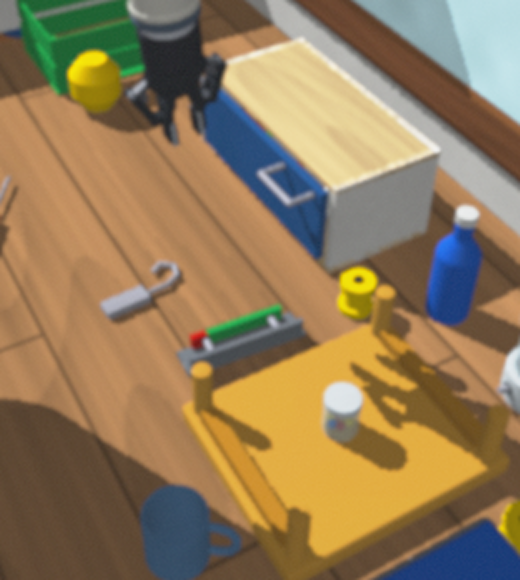

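```bash
python3 - <<'E'
from h import *
p=vision.capture('side')
a=cv2.imread('pics/side0.png')[:,:,::-1]; b=p['pixels']
for n,(r0,r1,c0,c1) in dict(handle=(200,250,315,365),freeedge=(225,285,345,375),bead=(335,375,355,385),hook=(270,320,240,300),float=(165,210,225,265)).items():
    A=cv2.cvtColor(a[r0:r1,c0:c1].copy(),cv2.COLOR_RGB2GRAY).astype(np.float32);B=cv2.cvtColor(b[r0:r1,c0:c1].copy(),cv2.COLOR_RGB2GRAY).astype(np.float32)
    print(n,np.round(cv2.phaseCorrelate(A,B),2)if 0 else cv2.phaseCorrelate(A,B),abs(A-B).mean())
E
```

```text
handle ((0.015744526640695256, 0.05147521006805533), 1.0009293914794921) 2.0432
freeedge ((0.04982777264369176, -0.04532127756837312), 0.6605840460459391) 9.676111
bead ((7.422994720155824, 3.9018026975911546), -0.1531320877869924) 54.149166
hook ((0.007810544193599611, 0.032918070390657306), 0.7625347267786662) 4.858
float ((-0.01599862714986955, 0.47817225292702403), 0.9852260230647193) 2.3316667
```

```bash
python3 - <<'E'
from h import *
for n in('top','side'):
    p=vision.capture(n)
    for l,z in(('bead_jar',.03),('scale_hook',0),('float',0)):
        r=spot_point(l,p)
        b=recognise(l,p)
        print(n,l,[(round(k['conf'],2),np.round(k['xy'])) for k in r[:1]],[np.round(k['box']) for k in b[:1]])
robot.finish_job()
E
```

```text
top bead_jar [(0.56, array([447., 277.]))] [array([439., 268., 460., 292.])]
top scale_hook [(0.54, array([320., 327.]))] [array([309., 302., 326., 351.])]
top float [] [array([203., 215., 345., 239.])]
side bead_jar [(0.88, array([368., 341.]))] [array([360., 320., 383., 351.])]
side scale_hook [(0.6, array([271., 279.]))] [array([250., 262., 288., 290.])]
side float [(0.93, array([248., 184.]))] [array([233., 157., 262., 188.])]
the job is handed in; nothing more can be done
```

The job is done and handed in at about 46 s of the 210 s allowed. No verdict is reported, so this rests on my own checks.

- **Door opened:** I pulled it through the catch by the handle and swung it to about 92°.
- **Scrubbing:** The orange flank went first, then the plain flank, both from the red end to the green end. The bar read about 6.5 mm pressed back at the end of the orange pass, and 4.5 to 6.4 mm along the plain pass. My first try at the plain pass met a stiff 15 N contact, so I backed off, raised the jig about 10 mm and started that pass again.
- **Rack:** I stood the jig in the short bay. Two orange spools were present, and both are in the long bay. All three looked upright in the last picture before closing. One spool then measured about 2 cm from where I released it, still upright in its bay.
- **Door shut:** I pushed it home until it met the stop at 21 N. The handle now sits within 0.1 pixel of its starting image. With the door shut I could not look inside again.
- **Bystanders:** The scale hook matches its starting image. The bead jar's outline in the top view is within about 1 pixel of the start; its side-view patch did not match, which I put down to changed shadows. The float shows about half a pixel of shift in the side view, and the top view gave no usable reading for it.

The tool tilted up to about 7° during the run and could not be fully straightened with the moves available, so the jig was held slightly tilted during the scrubbing.

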